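# Stack a hub and its end cap on the weld stand

## Robot

A 7-joint arm with a two-finger parallel gripper is mounted at the origin on the work surface. World frame = base frame: x ahead of the robot, y to its left, z up, the work surface at z = 0. Lengths are in mm, angles in degrees, forces in N, time in s.
With the tool pointing down it reaches from about 350 to 900 mm from the base axis. Payload 7.2 kg.
Tool frame: the origin (TCP) lies midway between the tips of the shut fingers; the grasp point (between the pads) lies 19 mm behind it; z points along the fingers, y is the line along which they close (so a half turn about z gives the same grasp; the last joint's range is limited). The gripper opens to 88 mm and grips with 3 to 60 N. Pads are 20 mm wide; open, the fingers measure 115 mm over their backs; the gripper's body (75 mm by 178 mm) begins 61 mm behind the grasp point.
Start: joints at [65.993, 23.554, -0.728, 91.456, 0.321, 64.991, -4.71], TCP at [214.769, -586.944, 222.653] pointing down, gripper open.
Joint ranges: [-169.25, 169.25], [-16.82, 113.86], [-84.01, 82.57], [7.8, 145.47], [-59.2, 239.2], [7.22, 106.19], [-163.78, 163.78]. Speed limits (degrees/s): [136.94, 136.94, 172.46, 172.46, 180, 180, 180].

## Interface

Orientations are given as a 3x3 rotation matrix whose columns are the frame's x, y, z axes.
In Python, from workcell import arm, viewer, job, spotter gives the robot as it stands. The module is installed in compiled form; this text tells all that it offers.
- The arm moves only by the tool send_rows, never from a script. Its argument "plan" is a list of rows, each an object of numbers: "dx", "dy", "dz": the shift along the world's x, y, z in mm; "roll": the turn about the world's z in degrees. In form: [{"dx": .., "dy": .., "dz": .., "roll": ..}, ...]. A call has 1 to 10 rows; each row is the pose to reach, as a shift and turn from the pose commanded when the call began; what a row does not reach only later rows make up. A row lasts 1/10 s, in which the tool goes at most 50 mm and 8.59 degrees, less where a joint would pass 70% of its speed; a pose out of reach is approached as far as the arm can. A call with a gripper value outside its range is refused whole. "gripper" is the finger opening in mm, from 0 to 87.8, set as the call begins (left out, the last holds). The fingers move at their own pace and stop on an object; "force" is the grip in N (left out, the last holds). Time passes only in rows, so rows that repeat a pose let the fingers close. It gives the time, the measured TCP pose, the force, the opening and the grip force at its end, in the units of the state.
- arm.sense(): the state, without advancing time (a new reading comes with each control period).
- viewer.capture(name): name is "scene" or "top" or "wrist"; returns a dict with "image" (420x560x3 uint8, red, green, blue), "fx", "fy", "cx", "cy" (pixels), "D" ([k1, k2, p1, p2, k3] as OpenCV has them; the pictures are not rectified), "camera_from_world" (4x4, takes a point from world to camera coordinates). Camera axes: x right, y up, looking along -z (the intrinsics and any distortion apply to the point x, -y, -z); pixel columns grow to the right and rows downward; lengths in mm; the calibration is good to about 2 mm. A picture is of the moment at which its call begins. There is no depth.
- job.job_done(): hands the job in; it is judged then, once.
Trained networks look in a picture, given as the dict that the camera call returned (one of the last four; its "shot" number tells which), for a name from the list of things; names that differ only in an ending like _2 or _b are one class to them, and where a whole thing is asked for, a point or a joint stands for the part that bears it (a point fixed in the world has none). Each returns a list of dicts, best first, with "score" (0 to 1); they miss things now and then, are a little off and sometimes report something else, mostly with a low value. They report only what shows in the picture. A call takes as long as a camera call.
- spotter.trace(picture, query): "pixels" (420x560 bool, what is visible of it).
- spotter.pinpoint(picture, query): "point" ([x, y, z] in mm, in world coordinates, good to about 4 mm: a listed point, or the origin of a listed thing).
The state is a dict: "t": time; "joint_pos": joint angles; "joint_vel": joint speeds; "joint_torque": joint torques, N m; "position": TCP position; "orientation": TCP orientation; "ft_force": force on the tool from outside, world axes, zero at the start; "ft_torque": the same for the moment, N m; "width": opening from 0.0 (shut) to 1.0 (fully open); "finger_force": force on a finger pad.
Only numpy, scipy, OpenCV 4.12 (cv2) and the standard library are available. Lean on these libraries where they do the work, as an engineer would, in place of code of your own. Each camera call takes 0.05 s, during which the arm holds its last target. There are 200 camera calls.

## Task

Load the laser-welding stand: lift the steel flanged hub out of the blue tray and seat it flat on the stand's round plate, face down over the centring spigot, with its ear between the two brass posts. Then take the brass end cap from the sloped rack and seat it face down on top of the hub in the same way, its ear between the posts. Both must sit fully home; set them down rather than dropping them, and leave everything else where it is.

Things in the scene. Friction and masses are not known exactly. Their poses are not given: they have to be found in the camera images.
- stand_face (a point): Fixed weld stand; place and yaw vary. Centre of the top face of its dark round plate (124 mm diameter, 85 mm above the table; foot of 136 mm diameter). z up; x points to the gap between two brass posts. In the middle of the face stands the aluminium centring spigot, 28 mm diameter, 8 mm high, its top 3 mm tapered to 22 mm
- stand_gap (a point): Point midway between the tips of the stand's two brass posts, x = 46 mm from the spigot's axis, 60 mm above the plate. The posts stand on the plate, 6 mm diameter, 60 mm high (top 5 mm tapered), at y = -10 and +10 mm from this point: 14 mm clear gap for the parts' ears
- hub_center (a point): Bright steel flanged hub, 0.3 to 0.65 kg, standing flange down in the tray; point on its axis half-way up its 50 mm height. z along the axis, up as it stands; x towards its ear. From the bottom: flange 72 mm diameter, 10 mm thick; body 50 mm diameter from 10 to 42 mm (grip here); top spigot 38 mm diameter from 42 to 50 mm, tapered at the top. Seated: 25 mm above stand_face
- hub_recess (a point): Centre of the underside of the hub's flange: mouth of a blind round recess, 30 mm diameter, 10 mm deep, that fits over the stand's spigot. Seated, this point lies on stand_face
- hub_ear (a point): Middle of the hub's flat ear: 10 mm wide, 8 mm thick, level with the flange's underside, reaching along the hub's +x to 56 mm from its axis; this point is 46 mm from the axis. Seated, it lies between the posts
- cap_center (a point): Brass end cap, 0.2 to 0.42 kg, lying flange down on one of the rack's two places, tilted 22 degrees, ear uphill; point on its axis half-way up its 43 mm height. z along the axis, away from the flange; x towards its ear. From the bottom: flange 60 mm diameter, 13 mm thick; boss 32 mm diameter from 13 to 43 mm (grip here). Seated on the hub's shoulder: 63.5 mm above stand_face
- cap_recess (a point): Centre of the underside of the cap's flange: mouth of a blind round recess, 40 mm diameter, 10 mm deep, that fits over the hub's top spigot. Seated, it lies 42 mm above stand_face, level with the hub's shoulder
- cap_ear (a point): Middle of the cap's flat ear: 10 mm wide, 8 mm thick, level with the flange's underside, reaching along the cap's +x to 56 mm from its axis; this point is 46 mm from the axis. Seated, it lies between the posts
- tray: Fixed shallow blue tray, 250 x 210 mm, rim 10 mm high, floor 4 mm; origin under its centre. It stands left or right of the stand
- rack: Fixed grey sloped rack, 120 mm along the slope, 210 mm wide (y), on the side opposite the tray; origin on the table under its centre, x points uphill, level. Slope 22 degrees, its middle 44 mm up, upper edge 67 mm up. Two places at y = -52 and +52 mm, each with two steel stop pins 8 mm high at its lower side
- nozzle: Fixed fume nozzle: black hose and aluminium mouth beside the stand. Origin at table level on the stand's axis; it occupies x = 113 to 230 mm, y = -40 to 40 mm in its own frame, up to 150 mm high
- plain_flange_center (a point): Bystander: plain copper flange without ear in the tray, 66 mm diameter flange, 40 mm boss, 50 mm high; point half-way up its axis
- blank_cap_center (a point): Bystander: black blank cap without ear on the other place of the rack, 60 mm diameter, 43 mm high, boss 32 mm; point half-way up its axis
- can: Bystander: small orange spray can, 32 mm diameter, 100 mm high, standing in the tray near the hub; origin under its centre
- pliers: Bystander: pliers with red and black grips lying on the table, about 150 mm long along x, 18 mm high; origin under the middle
- jar: Bystander: small amber jar with white cap, 40 mm diameter, 55 mm high, standing in front of the stand; origin under its centre
- rod_cup: Bystander: aluminium cup, 60 mm diameter, 75 mm high; origin under its centre
- spool: Bystander: yellow spool, 56 mm diameter, 32 mm high; origin under its centre

How it is judged (in metres and radians):
On the way, in this order (a step that is already met when the one before it is completed fails the run):
1. the hub is seated fully home on the stand, ear between the posts, before the cap goes on (horizontal distance between hub_center and stand_face below 0.0035 m and z of hub_center in the frame of stand_face between 0.022 and 0.027 m and angle between hub_center's own z axis and vertical below 0.04 rad and angle between the x axis of hub_center and the x axis of stand_face, either way round below 0.1 rad and x of hub_ear in the frame of stand_face above 0.03 m), for 0.2 s.
2. the cap is seated fully home on the hub, ear between the posts (all of step 1 and horizontal distance between cap_center and stand_face below 0.0035 m and z of cap_center in the frame of stand_face between 0.0605 and 0.0655 m and angle between cap_center's own z axis and vertical below 0.04 rad and angle between the x axis of cap_center and the x axis of stand_face, either way round below 0.1 rad and x of cap_ear in the frame of stand_face above 0.03 m), for 0.2 s.
At the end, for the whole second after the job is handed in: Hub and cap both rest on the stand, each within 3.5 mm of the spigot's axis, 2 mm of its seated height and 0.04 rad of upright, with its ear between the posts (x axes within 0.1 rad), released and at rest (all of step 2 and linear speed of each of hub, cap below 0.01 m/s); the robot touches nothing.
It fails at once if the hub is dropped on to the stand (let go and falling more than about 8 mm) (horizontal distance between hub_center and stand_face below 0.05 m and contact force between hub and the fingers below 0.2 N and linear speed of hub above 0.4 m/s).
It fails at once if the cap is dropped on to the stand (let go and falling more than about 8 mm) (horizontal distance between cap_center and stand_face below 0.05 m and contact force between cap and the fingers below 0.2 N and linear speed of cap above 0.4 m/s).
It fails at once if a bystander (plain flange, blank cap, can, pliers, jar, cup or spool) is moved more than 30 mm (distance of any of plain_flange_center, blank_cap_center, can, pliers, jar, rod_cup, spool from where it was at the start of the episode above 0.03 m).
It also fails if it takes over 61 s, if anything falls off the work surface, if the arm or the gripper's body presses on something with over 40 N, if the wrist force passes 120 N, or if a joint passes its speed limit or range.

## Working session

There is one attempt and no reset: what is moved stays moved. The work goes in short steps, Python scripts to look and compute and a tool call to move; the robot and the scene stay as the last step left them, time stands still between calls to the robot, and variables do not carry over. Pictures are saved under pics/ and viewed, at most 10 in all, crops included, and the job is handed in when it is done.

Besides the shell and the picture viewer there is one more tool, called by a JSON object that holds its "op" and its "data", one argument or row to a line. send_rows: Moves the arm, as the interface text tells. Its arguments: {"type":"object","properties":{"plan":{"type":"array","items":{"type":"object","properties":{"dx":{"type":"number"},"dy":{"type":"number"},"dz":{"type":"number"},"roll":{"type":"number"}}}},"gripper":{"type":"number"},"force":{"type":"number"}},"required":["plan"]}

```bash
mkdir -p pics; cat > h.py <<'E'
import numpy as np, cv2
from workcell import arm, viewer, job, spotter
def pts(p,names):
    for n in names:
        r=spotter.pinpoint(p,n)
        print(n,[(np.round(d['point'],1).tolist(),round(d['score'],2)) for d in r[:2]])
def save(p,f): cv2.imwrite('pics/'+f,p['image'][:,:,::-1])
def proj(p,X):
    X=np.atleast_2d(np.array(X,float)); T=np.array(p['camera_from_world'])
    c=X@T[:3,:3].T+T[:3,3]; c=c*[1,-1,-1]
    K=np.array([[p['fx'],0,p['cx']],[0,p['fy'],p['cy']],[0,0,1]])
    return cv2.projectPoints(c,np.zeros(3),np.zeros(3),K,np.array(p['D'],float))[0][:,0]
def ray(p,uv,z):
    """pixels -> world points on plane z"""
    K=np.array([[p['fx'],0,p['cx']],[0,p['fy'],p['cy']],[0,0,1]])
    n=cv2.undistortPoints(np.array(uv,float).reshape(-1,1,2),K,np.array(p['D'],float))[:,0]
    d=np.c_[n[:,0],-n[:,1],-np.ones(len(n))]; T=np.array(p['camera_from_world']); R=T[:3,:3]
    o=-R.T@T[:3,3]; w=d@R
    return o+w*((z-o[2])/w[:,2])[:,None]
E
python3 - <<'E'
from h import *
N="stand_face stand_gap hub_center hub_recess hub_ear cap_center cap_recess cap_ear tray rack nozzle plain_flange_center blank_cap_center can pliers jar rod_cup spool".split()
ims=[]
for c in ("top","scene"):
    p=viewer.capture(c); print(c); pts(p,N); save(p,c+'0.png')
s=arm.sense(); print(s['t'],s['ft_force'],s['width'],np.round(s['orientation'],3))
E
```

```text
top
stand_face [([553.4, -3.4, 84.7], 0.96), ([693.5, -251.6, 2.0], 0.15)]
stand_gap [([597.2, -27.9, 148.5], 0.93), ([498.4, 286.7, 2.0], 0.41)]
hub_center [([437.3, 274.4, 30.7], 0.98), ([511.6, -329.1, 62.4], 0.4)]
hub_recess [([435.9, 273.8, 4.6], 0.98)]
hub_ear [([479.8, 248.0, 8.0], 0.97), ([435.1, 277.7, 3.8], 0.58)]
cap_center [([511.5, -328.0, 66.6], 0.8), ([564.9, 277.4, 27.7], 0.5)]
cap_recess [([521.7, -326.3, 43.2], 0.84)]
cap_ear [([563.7, -314.2, 60.0], 0.8)]
tray []
rack []
nozzle []
plain_flange_center [([563.7, 276.1, 31.5], 0.62)]
blank_cap_center [([491.9, -222.4, 63.3], 0.74), ([566.6, 275.9, 29.7], 0.17)]
can [([476.6, 371.2, 5.8], 0.8), ([477.6, 249.7, 7.8], 0.17)]
pliers [([419.1, -55.6, -2.7], 0.67)]
jar [([435.4, 98.5, -2.2], 0.55)]
rod_cup [([689.6, -250.4, -0.2], 0.74)]
spool [([697.1, 268.3, -0.2], 0.97)]
scene
stand_face [([555.5, -7.9, 80.6], 0.91)]
stand_gap [([601.8, -19.5, 141.6], 0.69)]
hub_center [([436.9, 275.8, 28.4], 0.78), ([700.6, 264.1, 0.5], 0.19)]
hub_recess [([442.7, 273.8, 3.6], 0.87)]
hub_ear [([475.1, 248.7, 12.9], 0.81), ([698.5, 263.2, 1.3], 0.58)]
cap_center [([420.1, -55.1, -4.1], 0.74), ([513.4, -325.0, 68.2], 0.61)]
cap_recess [([522.0, -329.1, 43.5], 0.85), ([464.1, 368.4, 6.7], 0.59)]
cap_ear [([564.0, -316.9, 64.2], 0.95), ([512.0, -325.3, 63.1], 0.68)]
tray [([500.5, 280.5, -0.8], 0.72)]
rack [([509.2, -271.9, -3.6], 0.67)]
nozzle [([440.7, 278.8, 28.3], 0.33)]
plain_flange_center [([567.7, 275.8, 26.7], 0.98)]
blank_cap_center [([488.8, -226.7, 63.2], 0.79), ([699.4, 263.2, 1.6], 0.66)]
can [([467.1, 369.1, 3.6], 0.8)]
pliers [([420.4, -57.3, -3.4], 0.67)]
jar [([438.6, 101.6, -0.1], 0.81)]
rod_cup [([694.2, -253.1, -2.8], 0.64), ([567.9, 273.5, 29.7], 0.22)]
spool [([440.9, 274.3, 4.3], 0.71), ([697.6, 260.8, 2.9], 0.64)]
1.9 [-0.61964137 -0.81480914 -0.15215874] 0.9990323871551429 [[ 0.939  0.344  0.   ]
 [ 0.344 -0.939 -0.   ]
 [ 0.     0.    -1.   ]]
```

View pics/top0.png

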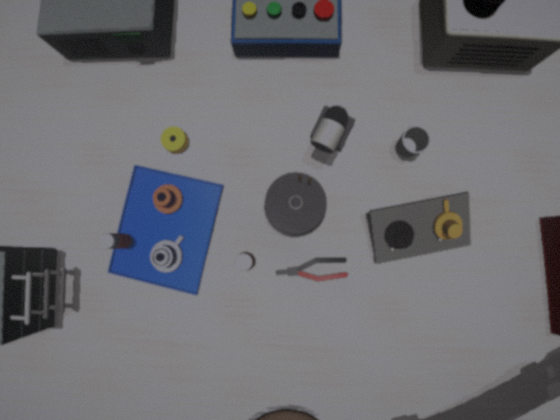

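View pics/scene0.png

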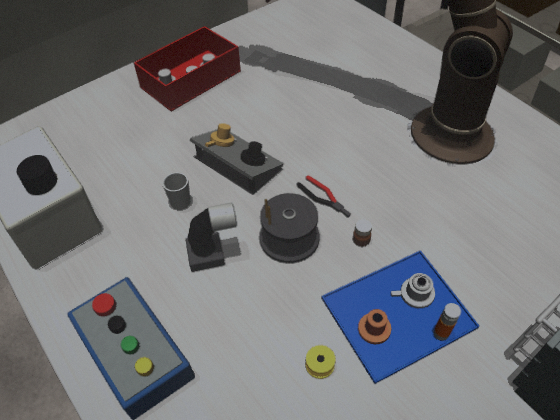

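The top picture shows the hub (165,255), its ear to the upper right, the stand (295,203) with posts near (304,180), and the cap (450,226) with its ear uphill. The can at (122,241) is near the hub. First I'll look at the rack and stand from close with the wrist camera.

{"op": "send_rows", "data": {
  "plan": [
    {"dx": 30, "dy": 28, "dz": 15, "roll": -2},
    {"dx": 60, "dy": 56, "dz": 25, "roll": -5},
    {"dx": 90, "dy": 84, "dz": 40, "roll": -9},
    {"dx": 120, "dy": 112, "dz": 55, "roll": -9},
    {"dx": 150, "dy": 140, "dz": 70, "roll": -9},
    {"dx": 180, "dy": 168, "dz": 78, "roll": -9},
    {"dx": 210, "dy": 196, "dz": 78, "roll": -9},
    {"dx": 240, "dy": 224, "dz": 78, "roll": -9},
    {"dx": 260, "dy": 250, "dz": 78, "roll": -9},
    {"dx": 260, "dy": 257, "dz": 78, "roll": -9}
  ]
}}

```text
t: 2.9
position: [478.0, -325.5, 300.5]
orientation: [[0.98, 0.199, 0.001], [0.199, -0.98, 0.002], [0.002, -0.002, -1.0]]
ft_force: [0.4, -0.2, 0.4]
width: 1.004
finger_force: 0.0
```

```bash
python3 - <<'E'
from h import *
p=viewer.capture("wrist"); save(p,'w1.png')
pts(p,["cap_center","cap_recess","cap_ear","blank_cap_center","rack","stand_face"])
T=np.array(p['camera_from_world']);print(-T[:3,:3].T@T[:3,3],T[2,:3],arm.sense()['position'],arm.sense()['t'])
E
```

```text
cap_center [([510.4, -325.3, 65.8], 0.83)]
cap_recess [([518.5, -318.0, 47.4], 0.65)]
cap_ear [([561.1, -319.7, 66.9], 0.69), ([422.9, -59.1, 1.5], 0.18)]
blank_cap_center [([488.5, -227.0, 65.9], 0.78)]
rack [([559.3, -321.3, 66.3], 0.71), ([509.5, -271.3, -1.8], 0.65)]
stand_face [([554.8, -10.3, 88.2], 0.94)]
[ 552.20801133 -310.90209186  461.64257846] [0.26615928 0.0528281  0.96248035] [ 473.76280341 -331.48453084  300.68833943] 3.25
```

View pics/w1.png

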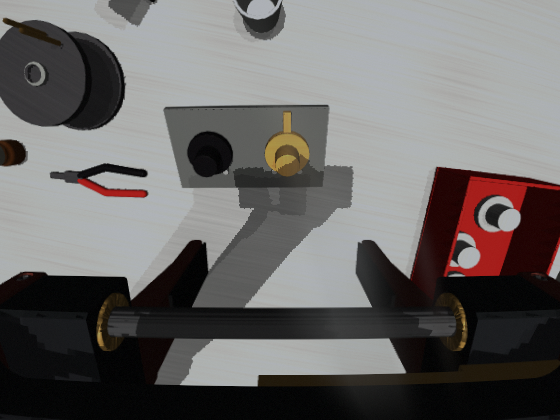

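The wrist picture shows the cap boss top at (287,160), its ear at (288,120) and the rack's upper edge along row 106. Next I look at the stand.

{"op": "send_rows", "data": {
  "plan": [
    {"dx": -5, "dy": 25, "dz": 0, "roll": 0},
    {"dx": -10, "dy": 65, "dz": 0, "roll": 0},
    {"dx": -10, "dy": 110, "dz": 10, "roll": 0},
    {"dx": -10, "dy": 155, "dz": 10, "roll": 0},
    {"dx": -10, "dy": 200, "dz": 10, "roll": 0},
    {"dx": -10, "dy": 245, "dz": 10, "roll": 0},
    {"dx": -10, "dy": 285, "dz": 10, "roll": 0},
    {"dx": -10, "dy": 310, "dz": 10, "roll": 0},
    {"dx": -10, "dy": 320, "dz": 10, "roll": 0},
    {"dx": -10, "dy": 320, "dz": 10, "roll": 0}
  ]
}}

```text
t: 4.25
position: [464.8, -9.9, 310.8]
orientation: [[0.981, 0.193, 0.0], [0.193, -0.981, -0.0], [0.0, 0.0, -1.0]]
ft_force: [0.1, -1.0, 0.0]
width: 1.001
finger_force: 0.0
```

```bash
python3 - <<'E'
from h import *
p=viewer.capture("wrist")
pts(p,["stand_face","stand_gap"])
np.savez('stand.npz',**{k:p[k] for k in p})
uv=proj(p,[[554,-6,93]])[0]; print(uv)
x,y=int(uv[0]),int(uv[1]); c=p['image'][max(0,y-100):y+100,max(0,x-130):x+130,::-1]; print(max(0,x-130),max(0,y-100))
cv2.imwrite('pics/w2.png',cv2.resize(c,None,fx=3,fy=3,interpolation=cv2.INTER_CUBIC)[:600,:800])
print(arm.sense()['position'])
E
```

```text
stand_face [([556.9, -11.0, 88.9], 0.94)]
stand_gap [([594.3, -24.3, 143.6], 0.76)]
[292.31483597 114.82899176]
162 14
[464.85696559 -12.01534292 310.52619268]
```

View pics/w2.png

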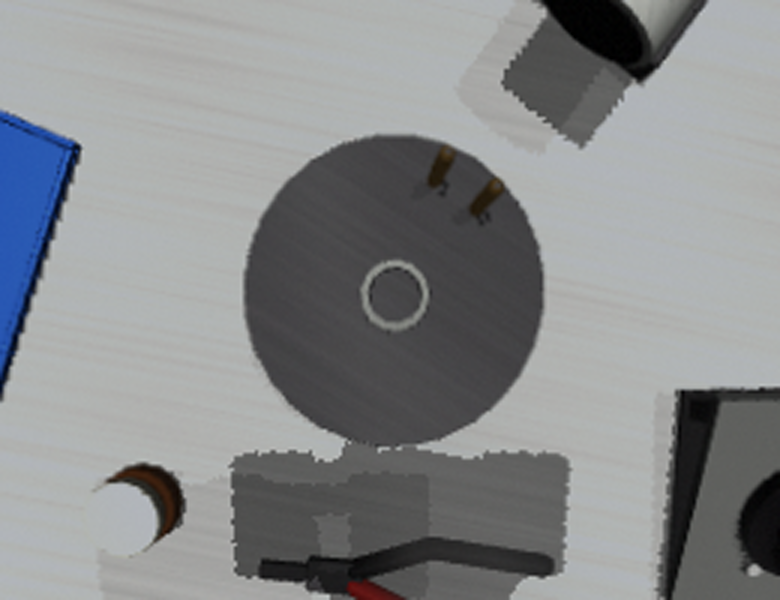

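The stand is seen with the spigot ring at crop (395,295). The post tips are at (446,150) and (495,183), their feet at (434,186) and (475,214).

```bash
python3 - <<'E'
from h import *
from scipy.optimize import least_squares
p=np.load('stand.npz'); p={k:p[k] for k in p}; p['D']=np.array(p['D'])
f=lambda X:np.array([162,14])+(np.array(X,float)+.5)/3-.5
ob=f([[395,295],[446,150],[495,183],[434,186],[475,214]])
c=ray(p,[ob[0]],91.5)[0];print('spigot',c)
t=ray(p,ob[1:3],144.5);b=ray(p,ob[3:5],85);print(t,b)
for q in (t.mean(0),b.mean(0)):
  d=q-c; print(np.degrees(np.arctan2(d[1],d[0])),np.hypot(*d[:2]))
for q in (t,b): d=q[0]-q[1]; print('perp',np.degrees(np.arctan2(d[1],d[0]))-90,np.hypot(*d[:2]))
# plate edges fit
im=p['image'].astype(np.uint8);g=cv2.cvtColor(im,cv2.COLOR_RGB2GRAY)
a=np.radians(np.arange(0,360,3)); rs=np.arange(54,72,.25); pr=[]
def edge(c0):
  out=[]
  for th in a:
    P=np.c_[c0[0]+rs*np.cos(th),c0[1]+rs*np.sin(th),np.full(len(rs),85)]
    uv=proj(p,P); v=cv2.remap(g,uv[:,0].astype('f4').reshape(1,-1),uv[:,1].astype('f4').reshape(1,-1),1)[0].astype(float)
    gr=cv2.GaussianBlur(np.gradient(v).reshape(1,-1),(9,1),2)[0]; k=gr.argmax(); out.append(P[k,:2])
  return np.array(out)
e=edge(c); r=least_squares(lambda q:np.hypot(*(e-q[:2]).T)-q[2],[*c[:2],62],loss='soft_l1',f_scale=.5); print('plate',r.x,np.median(abs(r.fun)))
E
```

```text
spigot [557.52392098  -6.58437972  91.5       ]
[[604.26425642 -12.30843376 144.5       ]
 [597.3693761  -30.76204992 144.5       ]] [[601.97759488 -13.56161754  85.        ]
 [594.88071614 -31.9513768   85.        ]]
-19.051951798081557 45.80178009544163
-21.571647030111617 43.986084108796994
perp -20.487348294433545 19.699627503564326
perp -21.10233545171043 19.711644615166747
plate [557.43886446  -6.19651987  61.49157635] 0.16734679130888708
```

Stand at (557.5,-6.4), yaw about -20.5°. Now to the hub.

{"op": "send_rows", "data": {
  "plan": [
    {"dx": -2, "dy": 15, "dz": 0, "roll": 8},
    {"dx": -4, "dy": 45, "dz": 0, "roll": 16},
    {"dx": -6, "dy": 75, "dz": 0, "roll": 24},
    {"dx": -8, "dy": 105, "dz": 0, "roll": 32},
    {"dx": -10, "dy": 135, "dz": -10, "roll": 40},
    {"dx": -12, "dy": 165, "dz": -20, "roll": 48},
    {"dx": -14, "dy": 195, "dz": -30, "roll": 56},
    {"dx": -16, "dy": 220, "dz": -40, "roll": 64},
    {"dx": -18, "dy": 240, "dz": -50, "roll": 72},
    {"dx": -18, "dy": 259, "dz": -60, "roll": 80}
  ]
}}

```text
t: 5.4
position: [447.5, 248.5, 250.0]
orientation: [[-0.023, 1.0, -0.0], [1.0, 0.023, -0.0], [-0.0, -0.0, -1.0]]
ft_force: [0.3, 0.9, 0.6]
width: 1.003
finger_force: 0.0
```

{"op": "send_rows", "data": {
  "plan": [
    {"dx": 0, "dy": 0, "dz": 0, "roll": 8},
    {"dx": 0, "dy": 0, "dz": 0, "roll": 16},
    {"dx": 0, "dy": 0, "dz": 0, "roll": 19},
    {"dx": 0, "dy": 0, "dz": 0, "roll": 19}
  ]
}}

```text
t: 5.8
position: [447.8, 247.4, 250.3]
orientation: [[-0.342, 0.94, -0.0], [0.94, 0.342, -0.0], [-0.0, -0.001, -1.0]]
ft_force: [-0.1, -0.3, -0.3]
width: 1.001
finger_force: 0.0
```

```bash
python3 - <<'E'
from h import *
p=viewer.capture("wrist")
pts(p,["hub_center","hub_ear","hub_recess","can"])
np.savez('hub.npz',**{k:p[k] for k in p})
uv=proj(p,[[437,275,29]])[0]
x,y=int(uv[0]),int(uv[1]); x0,y0=max(0,x-130),max(0,y-100); c=p['image'][y0:y0+200,x0:x0+260,::-1]; print(x0,y0)
cv2.imwrite('pics/w3.png',cv2.resize(c,None,fx=3,fy=3,interpolation=cv2.INTER_CUBIC))
print(arm.sense()['position'],arm.sense()['orientation'],arm.sense()['joint_pos'])
E
```

```text
hub_center [([437.2, 271.1, 29.8], 0.97), ([699.2, 267.5, 2.4], 0.32)]
hub_ear [([478.9, 247.2, 7.6], 0.56)]
hub_recess [([436.7, 275.6, 7.1], 0.65)]
can [([468.4, 366.8, 4.4], 0.75)]
150 61
[447.03829088 248.60421998 250.62631356] [[-3.41839576e-01  9.39758321e-01  4.46264783e-05]
 [ 9.39758313e-01  3.41839579e-01 -1.20899630e-04]
 [-1.28871530e-04  6.09825633e-07 -9.99999992e-01]] [  1.92627928  16.07498741 -43.9659349  102.67601391  12.14567287
  66.09349582 -25.89486687]
```

View pics/w3.png

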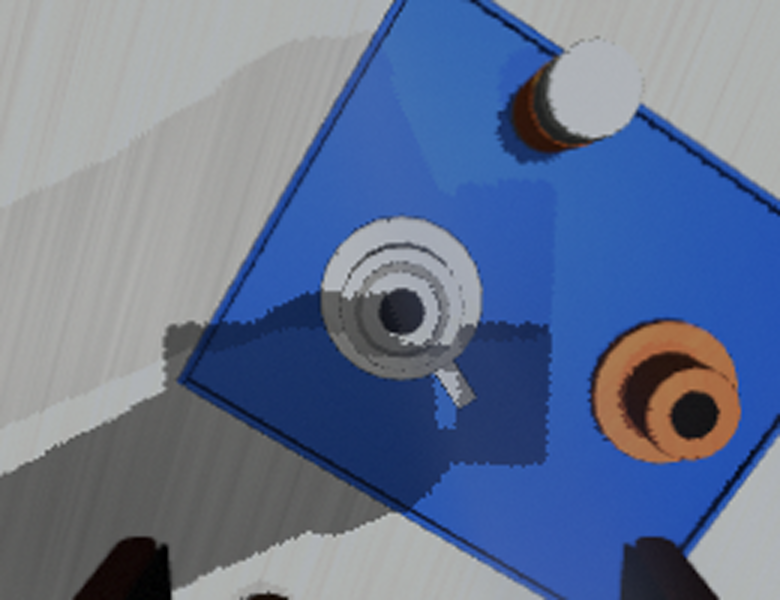

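The hub's flange is centred at crop (402,298), its top bore at (402,311), and the ear tip is near (467,404). The can is clear at upper right.

```bash
python3 - <<'E'
from h import *
p=np.load('hub.npz'); p={k:p[k] for k in p}
f=lambda X:np.array([150,61])+(np.array(X,float)+.5)/3-.5
c=ray(p,f([[402,298]]),14)[0]; h=ray(p,f([[402,311]]),54)[0]; t=ray(p,f([[467,404]]),12)[0]; b=ray(p,f([[444,369]]),12)[0]
print(c,h,t,b)
for q in (t,b):
  d=q-c;print(np.degrees(np.arctan2(d[1],d[0])),np.hypot(*d[:2]))
d=t-b;print(np.degrees(np.arctan2(d[1],d[0])))
E
```

```text
[441.04809381 277.05477755  14.        ] [441.02809788 276.36784809  54.        ] [485.14881032 242.11819332  12.        ] [469.66186711 253.58138797  12.        ]
-38.38626250859145 56.26222635292732
-39.363837969993654 37.01010727111813
-36.50826955784827
```

{"op": "send_rows", "data": {
  "plan": [
    {"dx": -3, "dy": 14, "dz": -20, "roll": 0},
    {"dx": -6, "dy": 28, "dz": -55, "roll": 0},
    {"dx": -6, "dy": 28, "dz": -95, "roll": 0},
    {"dx": -6, "dy": 28, "dz": -135, "roll": 0},
    {"dx": -6, "dy": 28, "dz": -170, "roll": 0},
    {"dx": -6, "dy": 28, "dz": -200, "roll": 0},
    {"dx": -6, "dy": 28, "dz": -220, "roll": 0},
    {"dx": -6, "dy": 28, "dz": -228, "roll": 0},
    {"dx": -6, "dy": 28, "dz": -232, "roll": 0},
    {"dx": -6, "dy": 28, "dz": -232, "roll": 0}
  ],
  "gripper": 87.8
}}

```text
t: 7.05
position: [441.1, 277.3, 19.0]
orientation: [[-0.343, 0.939, 0.0], [0.939, 0.343, 0.0], [0.0, 0.001, -1.0]]
ft_force: [0.1, -0.1, -0.8]
width: 0.999
finger_force: 0.0
```

{"op": "send_rows", "data": {
  "plan": [
    {"dx": 0, "dy": 0, "dz": 0, "roll": 0},
    {"dx": 0, "dy": 0, "dz": 0, "roll": 0},
    {"dx": 0, "dy": 0, "dz": 0, "roll": 0},
    {"dx": 0, "dy": 0, "dz": 0, "roll": 0},
    {"dx": 0, "dy": 0, "dz": 0, "roll": 0},
    {"dx": 0, "dy": 0, "dz": 0, "roll": 0},
    {"dx": 0, "dy": 0, "dz": 0, "roll": 0},
    {"dx": 0, "dy": 0, "dz": 0, "roll": 0}
  ],
  "gripper": 40,
  "force": 45
}}

```text
t: 7.85
position: [440.5, 276.8, 18.8]
orientation: [[-0.344, 0.939, -0.0], [0.939, 0.344, -0.001], [-0.0, -0.001, -1.0]]
ft_force: [-2.4, -1.8, 4.6]
width: 0.562
finger_force: 45.0
```

{"op": "send_rows", "data": {
  "plan": [
    {"dx": 0, "dy": 0, "dz": 5, "roll": 0},
    {"dx": 0, "dy": 0, "dz": 20, "roll": 0},
    {"dx": 0, "dy": 0, "dz": 45, "roll": 0},
    {"dx": 0, "dy": 0, "dz": 75, "roll": 0},
    {"dx": 0, "dy": 0, "dz": 110, "roll": 0},
    {"dx": 0, "dy": 0, "dz": 145, "roll": 0},
    {"dx": 0, "dy": 0, "dz": 170, "roll": 0},
    {"dx": 0, "dy": 0, "dz": 185, "roll": 0},
    {"dx": 0, "dy": 0, "dz": 191, "roll": 0},
    {"dx": 0, "dy": 0, "dz": 191, "roll": 0}
  ]
}}

```text
t: 8.85
position: [440.8, 276.8, 209.8]
orientation: [[-0.343, 0.939, 0.0], [0.939, 0.343, -0.0], [-0.0, 0.0, -1.0]]
ft_force: [-0.7, -0.4, -5.7]
width: 0.566
finger_force: 45.0
```

{"op": "send_rows", "data": {
  "plan": [
    {"dx": 4, "dy": -10, "dz": 0, "roll": 1},
    {"dx": 16, "dy": -38, "dz": 0, "roll": 3},
    {"dx": 32, "dy": -76, "dz": 0, "roll": 6},
    {"dx": 50, "dy": -120, "dz": 0, "roll": 9},
    {"dx": 68, "dy": -165, "dz": 0, "roll": 12},
    {"dx": 84, "dy": -205, "dz": 0, "roll": 14},
    {"dx": 99, "dy": -240, "dz": 0, "roll": 16},
    {"dx": 110, "dy": -268, "dz": 0, "roll": 17},
    {"dx": 115, "dy": -280, "dz": 0, "roll": 17.5},
    {"dx": 117, "dy": -283.5, "dz": 0, "roll": 17.5}
  ]
}}

```text
t: 9.85
position: [557.3, -8.0, 208.0]
orientation: [[-0.608, 0.794, -0.003], [0.794, 0.608, 0.0], [0.002, -0.002, -1.0]]
ft_force: [-0.8, -0.3, -6.3]
width: 0.563
finger_force: 45.0
```

```bash
python3 - <<'E'
from h import *
p=viewer.capture("wrist")
pts(p,["hub_center","hub_ear","hub_recess","stand_face","stand_gap"])
s=arm.sense();print(s['t'],s['position'],s['width'],s['ft_force'],np.degrees(np.arctan2(s['orientation'][1][1],s['orientation'][0][1])))
p=viewer.capture("wrist");np.savez('carry.npz',**{k:p[k] for k in p})
cv2.imwrite('pics/w4.png',cv2.resize(p['image'][:,:,::-1],(800,600),interpolation=cv2.INTER_CUBIC))
E
```

```text
hub_center [([557.5, -5.9, 221.0], 0.6)]
hub_ear [([602.2, -25.8, 197.0], 0.76)]
hub_recess []
stand_face [([557.9, -10.6, 89.9], 0.89)]
stand_gap [([434.2, 95.9, -1.6], 0.39)]
10.15 [557.34633182  -4.57829939 209.72025893] 0.5668864970077793 [ 0.12616392  0.13670791 -5.59816728] 37.742592005329094
```

View pics/w4.png

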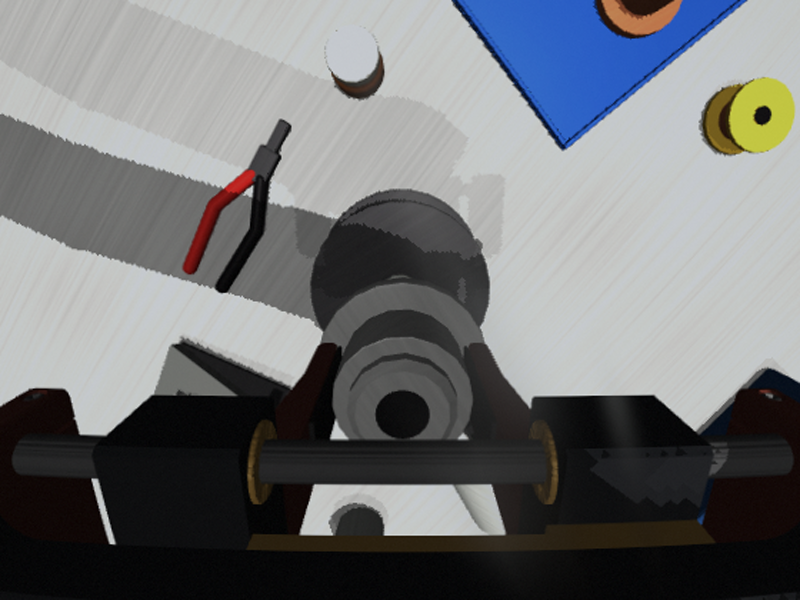

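The hub is held, bore at (402,414), its ear hidden on the far side. I compute the hub's ear yaw numerically from the earlier picture, and its offset in the hand from this one.

```bash
python3 - <<'E'
from h import *
from scipy.optimize import least_squares
p=np.load('hub.npz'); p={k:p[k] for k in p}
im=p['image'].astype(float); 
c=np.array([441.,276.8])
vv,uu=np.mgrid[0:420,0:560]
W=ray(p,np.c_[uu.ravel(),vv.ravel()],12)[:,:2]-c
r=np.hypot(*W.T); th=np.degrees(np.arctan2(W[:,1],W[:,0]))
I=im.reshape(-1,3); sat=(I[:,2]-I[:,0])/(I.max(1)+1)
m=(sat<.28)&(r>38)&(r<62)&(abs(th+37)<20)
for lo,hi in((38,44),(44,50),(50,60)):
  k=m&(r>=lo)&(r<hi); print(k.sum(),th[k].mean(),th[k].min(),th[k].max())
a,n=W[m].mean(0),m.sum(); u,s,v=np.linalg.svd(W[m]-a); print(n,a,np.degrees(np.arctan2(v[0,1],v[0,0])), r[m].max())
# flange circle fit at z=14 (blue/grey boundary)
rs=np.arange(30,42,.2); E=[]
for t in np.radians(np.arange(0,360,5)):
  if abs((np.degrees(t)-323+180)%360-180)<18: continue
  P=np.c_[c[0]+rs*np.cos(t),c[1]+rs*np.sin(t),np.full(len(rs),14)]; q=proj(p,P).astype('f4')
  s=cv2.remap(((im[:,:,2]-im[:,:,0])/(im.max(2)+1)).astype('f4'),q[:,:1].reshape(1,-1),q[:,1:].reshape(1,-1),1)[0]
  k=np.argmax(np.gradient(cv2.GaussianBlur(s.reshape(1,-1),(7,1),1.5)[0])); E.append(P[k,:2])
E=np.array(E); f=least_squares(lambda q:np.hypot(*(E-q[:2]).T)-q[2],[*c,36],loss='soft_l1',f_scale=.4);print('flange',f.x,np.median(abs(f.fun)))
p=np.load('carry.npz'); print('held bore',ray(p,[[281.4,289.6]],244.8))
E
```

```text
32 -37.88005606007688 -44.24736026799552 -31.079697127610093
29 -37.874522873160736 -43.33429500031761 -32.35273727349536
29 -37.90432163821287 -42.68202532520534 -32.69692729471634
90 [ 36.80957352 -28.64254535] -38.2937357733552 55.504492101764775
flange [440.82169121 276.28619078  35.36112773] 0.1961930396782705
held bore [[558.3204791   -4.44895696 244.8       ]]
```

{"op": "send_rows", "data": {
  "plan": [
    {"dx": -0.5, "dy": -1, "dz": -8, "roll": -0.5},
    {"dx": -0.8, "dy": -1.9, "dz": -22, "roll": -0.5},
    {"dx": -0.8, "dy": -1.9, "dz": -34, "roll": -0.5},
    {"dx": -0.8, "dy": -1.9, "dz": -40, "roll": -0.5},
    {"dx": -0.8, "dy": -1.9, "dz": -40, "roll": -0.5},
    {"dx": -0.8, "dy": -1.9, "dz": -40, "roll": -0.5}
  ]
}}

```text
t: 10.8
position: [557.1, -8.2, 169.5]
orientation: [[-0.603, 0.798, -0.0], [0.798, 0.603, 0.0], [0.0, 0.0, -1.0]]
ft_force: [0.2, -0.0, -5.6]
width: 0.559
finger_force: 45.0
```

```bash
python3 - <<'E'
from h import *
p=viewer.capture("scene");pts(p,["hub_ear","stand_gap"])
uv=proj(p,[[580,-10,150]])[0]; x,y=uv.astype(int); print(uv)
q=viewer.capture("top"); x2,y2=proj(q,[[590,-15,150]])[0].astype(int)
L=lambda im,x,y:cv2.resize(im[y-33:y+33,x-44:x+44,::-1],(400,300),interpolation=cv2.INTER_CUBIC)
w=viewer.capture("wrist");np.savez('pre.npz',**{k:w[k] for k in w})
cv2.imwrite('pics/s5.png',np.vstack([np.hstack([L(p['image'],x,y),L(q['image'],x2,y2)]),cv2.resize(w['image'][120:330,140:420,::-1],(800,600))[:300]]))
s=arm.sense();print(s['t'],s['position'],s['ft_force'],np.degrees(np.arctan2(s['orientation'][1][1],s['orientation'][0][1])))
E
```

```text
hub_ear [([599.0, -25.5, 160.2], 0.71)]
stand_gap [([601.3, -22.0, 143.6], 0.56)]
[277.83237837 198.79700359]
11.05 [557.26081982  -8.32089313 170.09871209] [-0.39175138 -0.61014571 -5.13405543] 37.098589372671356
```

View pics/s5.png

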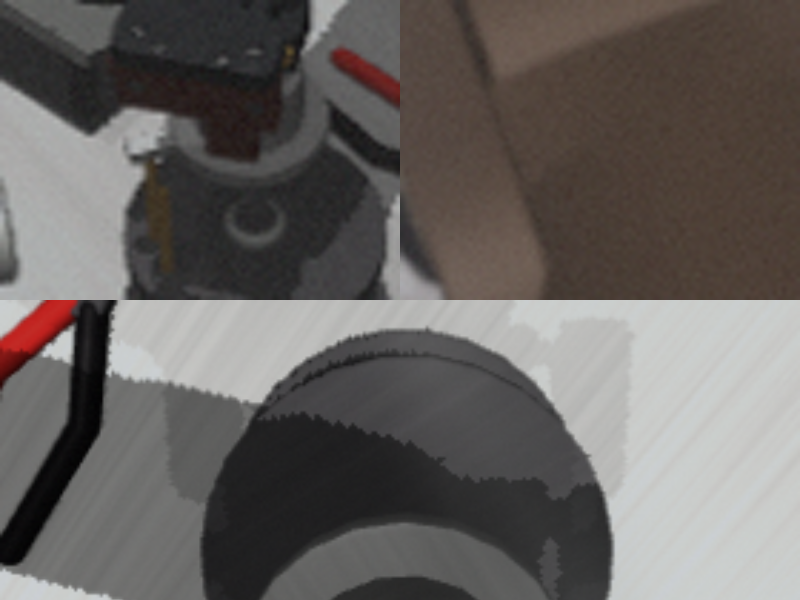

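The scene view shows the ear just above and left of the posts. Position readings jitter by about 2 mm, so I check whether that is sensor noise or real motion.

```bash
cat >> h.py <<'E'
from scipy.optimize import least_squares
def plate(p,c,arc,z=85,R=62,half=8):
    g=cv2.cvtColor(np.array(p['image'],np.uint8),cv2.COLOR_RGB2GRAY);rs=np.arange(R-half,R+half,.25);E=[]
    for th in np.radians(arc):
        P=np.c_[c[0]+rs*np.cos(th),c[1]+rs*np.sin(th),np.full(len(rs),z)]
        q=proj(p,P).astype('f4'); v=cv2.remap(g,q[:,0].reshape(1,-1),q[:,1].reshape(1,-1),1)[0].astype(float)
        E.append(P[abs(cv2.GaussianBlur(np.gradient(v).reshape(1,-1),(9,1),2)[0]).argmax(),:2])
    E=np.array(E); f=least_squares(lambda q:np.hypot(*(E-q).T)-R+.4,c[:2],loss='soft_l1',f_scale=.4)
    return f.x,np.median(abs(f.fun))
E
python3 - <<'E'
from h import *
g0=None
for i in range(6):
    p=viewer.capture("wrist");s=arm.sense();T=np.array(p['camera_from_world']);o=-T[:3,:3].T@T[:3,3]
    g=cv2.cvtColor(p['image'],cv2.COLOR_RGB2GRAY).astype(np.float64)[:130]
    if g0 is None:g0=g
    print(np.round(s['position'],2),np.round(o,2),np.round(cv2.phaseCorrelate(g0,g)[0],2),np.round(s['joint_pos'][:2],2))
E
```

```text
[557.18  -8.35 170.02] [513.19  51.33 331.06] [0.  0.5] [26.41 25.16]
[557.14  -8.38 169.96] [513.15  51.31 331.  ] [0.08 0.53] [26.41 25.17]
[557.08  -8.39 169.89] [513.11  51.29 330.93] [0.15 0.57] [26.41 25.17]
[557.05  -8.35 169.84] [513.09  51.28 330.87] [0.18 0.61] [26.41 25.17]
[557.    -8.37 169.78] [513.07  51.28 330.82] [0.26 0.61] [26.41 25.18]
[556.99  -8.39 169.73] [513.05  51.28 330.77] [0.31 0.64] [26.41 25.18]
```

```bash
python3 - <<'E'
from h import *
p=viewer.capture("wrist");s=arm.sense();tcp=np.array(s['position']);print(tcp,s['t'])
arc=range(75,180,4)
print('plate now',plate(p,[557.5,-6.3],arc))
q=np.load('carry.npz');q={k:q[k] for k in q};print('carry',plate(q,[557.5,-6.3],arc))
st=np.load('stand.npz');st={k:st[k] for k in st};print('stand',plate(st,[557.5,-6.3],arc),plate(st,[557.5,-6.3],range(0,360,5)))
# bore: dark ellipse
zt=tcp[2]-14.9+50
u=proj(p,[[tcp[0],tcp[1],zt]])[0];print(u)
g=cv2.cvtColor(p['image'],cv2.COLOR_RGB2GRAY);x,y=u.astype(int);c=g[y-35:y+35,x-35:x+35]
m=((c<25)*255).astype(np.uint8);n,l,stt,ce=cv2.connectedComponentsWithStats(m)
for i in range(1,n):
  if stt[i][4]>60: print(stt[i],ce[i]+[x-35,y-35],ray(p,[ce[i]+[x-35,y-35]],zt))
# hub flange outer arc z=bottom+10
print('flange',plate(p,tcp[:2],range(85,170,4),z=tcp[2]-4.9,R=36,half=5))
print('flange carry',plate(q,[557.5,-5.],range(85,170,4),z=204.8,R=36,half=5))
E
```

```text
[556.98920416  -8.37648042 169.72227266] 11.4
plate now (array([553.5571855 ,  -1.59154919]), np.float64(1.6534755927659845))
carry (array([553.77998874,  -0.62985022]), np.float64(1.3844054184857))
stand (array([557.68437691,  -6.26151726]), np.float64(0.1990576703677135)) (array([557.44222835,  -6.22874267]), np.float64(0.19655462510156596))
[279.52980917 288.75119246]
[ 19  21  37  33 963] [281.14122534 289.77570093] [[557.92343206  -8.35502564 204.82227266]]
[  0  56  56   4 201] [268.84079602 310.4079602 ] [[559.99975134 -20.95373744 204.82227266]]
flange (array([558.32316577,  -8.8785047 ]), np.float64(0.11928541514616242))
flange carry (array([558.63667849,  -5.12779914]), np.float64(0.11282081560667268))
```

```bash
python3 - <<'E'
from h import *
for n in('pre.npz','carry.npz'):
  q=np.load(n);q={k:q[k] for k in q}
  for hw in (3,4):
    for a in ((60,200),(90,165)): print(n,hw,a,plate(q,[557.5,-6.3],range(*a,3),half=hw))
E
```

```text
pre.npz 3 (60, 200) (array([556.97248942,  -5.59318297]), np.float64(0.5263050887065134))
pre.npz 3 (90, 165) (array([556.93246787,  -5.47666787]), np.float64(0.4167742290187576))
pre.npz 4 (60, 200) (array([556.9655824 ,  -5.52823446]), np.float64(0.6695491463741646))
pre.npz 4 (90, 165) (array([557.21352543,  -5.17923237]), np.float64(1.3094222483313716))
carry.npz 3 (60, 200) (array([557.06263259,  -5.19268021]), np.float64(0.6010378167620317))
carry.npz 3 (90, 165) (array([557.29834456,  -5.28294633]), np.float64(0.8185064252963471))
carry.npz 4 (60, 200) (array([557.07309144,  -5.09154779]), np.float64(0.7182245317802242))
carry.npz 4 (90, 165) (array([557.73058828,  -4.98183739]), np.float64(0.7788660697802442))
```

{"op": "send_rows", "data": {
  "plan": [
    {"dx": -0.5, "dy": 2.6, "dz": 0, "roll": 0},
    {"dx": -0.5, "dy": 2.6, "dz": 0, "roll": 0},
    {"dx": -0.5, "dy": 2.6, "dz": -4, "roll": 0},
    {"dx": -0.5, "dy": 2.6, "dz": -8, "roll": 0},
    {"dx": -0.5, "dy": 2.6, "dz": -12, "roll": 0},
    {"dx": -0.5, "dy": 2.6, "dz": -17, "roll": 0},
    {"dx": -0.5, "dy": 2.6, "dz": -23, "roll": 0},
    {"dx": -0.5, "dy": 2.6, "dz": -29, "roll": 0},
    {"dx": -0.5, "dy": 2.6, "dz": -35, "roll": 0},
    {"dx": -0.5, "dy": 2.6, "dz": -35, "roll": 0}
  ]
}}

```text
t: 12.4
position: [555.8, -5.9, 133.6]
orientation: [[-0.603, 0.798, -0.002], [0.798, 0.603, 0.0], [0.001, -0.001, -1.0]]
ft_force: [-0.8, 0.3, -4.8]
width: 0.567
finger_force: 45.0
```

{"op": "send_rows", "data": {
  "plan": [
    {"dx": 0, "dy": 0, "dz": -6, "roll": 0},
    {"dx": 0, "dy": 0, "dz": -12, "roll": 0},
    {"dx": 0, "dy": 0, "dz": -17, "roll": 0},
    {"dx": 0, "dy": 0, "dz": -21, "roll": 0},
    {"dx": 0, "dy": 0, "dz": -24, "roll": 0},
    {"dx": 0, "dy": 0, "dz": -24, "roll": 0},
    {"dx": 0, "dy": 0, "dz": -24, "roll": 0}
  ]
}}

```text
t: 13.1
position: [556.5, -5.7, 110.7]
orientation: [[-0.603, 0.798, 0.0], [0.798, 0.603, 0.0], [0.0, 0.0, -1.0]]
ft_force: [0.2, 0.0, -6.6]
width: 0.562
finger_force: 45.0
```

{"op": "send_rows", "data": {
  "plan": [
    {"dx": 0, "dy": 0, "dz": -1.5, "roll": 0},
    {"dx": 0, "dy": 0, "dz": -3, "roll": 0},
    {"dx": 0, "dy": 0, "dz": -4.5, "roll": 0},
    {"dx": 0, "dy": 0, "dz": -6, "roll": 0},
    {"dx": 0, "dy": 0, "dz": -6, "roll": 0},
    {"dx": 0, "dy": 0, "dz": -6, "roll": 0}
  ]
}}

```text
t: 13.7
position: [556.5, -5.7, 104.6]
orientation: [[-0.603, 0.798, -0.0], [0.798, 0.603, 0.0], [0.0, 0.0, -1.0]]
ft_force: [-0.1, 0.8, -5.3]
width: 0.563
finger_force: 45.0
```

{"op": "send_rows", "data": {
  "plan": [
    {"dx": 0, "dy": 0, "dz": -1.5, "roll": 0},
    {"dx": 0, "dy": 0, "dz": -3, "roll": 0},
    {"dx": 0, "dy": 0, "dz": -4, "roll": 0},
    {"dx": 0, "dy": 0, "dz": -4.8, "roll": 0},
    {"dx": 0, "dy": 0, "dz": -5.2, "roll": 0},
    {"dx": 0, "dy": 0, "dz": -5.2, "roll": 0}
  ]
}}

```text
t: 14.3
position: [556.4, -5.7, 99.8]
orientation: [[-0.603, 0.798, 0.0], [0.798, 0.603, -0.0], [-0.0, -0.0, -1.0]]
ft_force: [-2.1, -0.5, 0.3]
width: 0.562
finger_force: 45.0
```

{"op": "send_rows", "data": {
  "plan": [
    {"dx": 0, "dy": 0, "dz": -0.3, "roll": 0},
    {"dx": 0, "dy": 0, "dz": -0.3, "roll": 0},
    {"dx": 0, "dy": 0, "dz": -0.3, "roll": 0},
    {"dx": 0, "dy": 0, "dz": -0.3, "roll": 0},
    {"dx": 0, "dy": 0, "dz": 0, "roll": 0},
    {"dx": 0, "dy": 0, "dz": 0, "roll": 0}
  ],
  "gripper": 78
}}

```text
t: 14.9
position: [556.6, -5.7, 99.5]
orientation: [[-0.603, 0.798, 0.0], [0.798, 0.603, 0.0], [-0.0, 0.0, -1.0]]
ft_force: [-0.3, -0.1, 0.2]
width: 0.887
finger_force: 0.0
```

{"op": "send_rows", "data": {
  "plan": [
    {"dx": 0, "dy": 0, "dz": 10, "roll": 0},
    {"dx": 0, "dy": 0, "dz": 35, "roll": 0},
    {"dx": 0, "dy": 0, "dz": 75, "roll": 0},
    {"dx": 0, "dy": 0, "dz": 115, "roll": 0},
    {"dx": 0, "dy": 0, "dz": 155, "roll": 0},
    {"dx": 0, "dy": 0, "dz": 190, "roll": 0},
    {"dx": -5, "dy": -10, "dz": 205, "roll": 8},
    {"dx": -15, "dy": -25, "dz": 205, "roll": 16},
    {"dx": -30, "dy": -40, "dz": 205, "roll": 16},
    {"dx": -30, "dy": -40, "dz": 205, "roll": 16}
  ]
}}

```text
t: 15.9
position: [525.3, -47.8, 305.2]
orientation: [[-0.798, 0.603, 0.0], [0.603, 0.798, -0.002], [-0.001, -0.001, -1.0]]
ft_force: [-0.6, -0.7, -0.8]
width: 0.89
finger_force: 0.0
```

```bash
python3 - <<'E'
from h import *
p=viewer.capture("wrist");pts(p,["hub_center","hub_ear","stand_face"])
s=arm.sense();print(s['t'],s['position'],s['width'],s['joint_pos'],np.degrees(np.arctan2(s['orientation'][1][1],s['orientation'][0][1])))
cv2.imwrite('pics/w6.png',cv2.resize(p['image'][:,:,::-1],(800,600),interpolation=cv2.INTER_CUBIC))
E
```

```text
hub_center [([555.1, -10.1, 110.8], 0.62)]
hub_ear [([600.8, -22.8, 87.6], 0.7)]
stand_face []
16.1 [526.91797384 -44.8364585  304.80860385] 0.8838755795840636 [ 36.64413248  15.75113297 -45.45703607  95.83898358  11.63413672
  73.25732171  42.03229659] 53.134746447541175
```

View pics/w6.png

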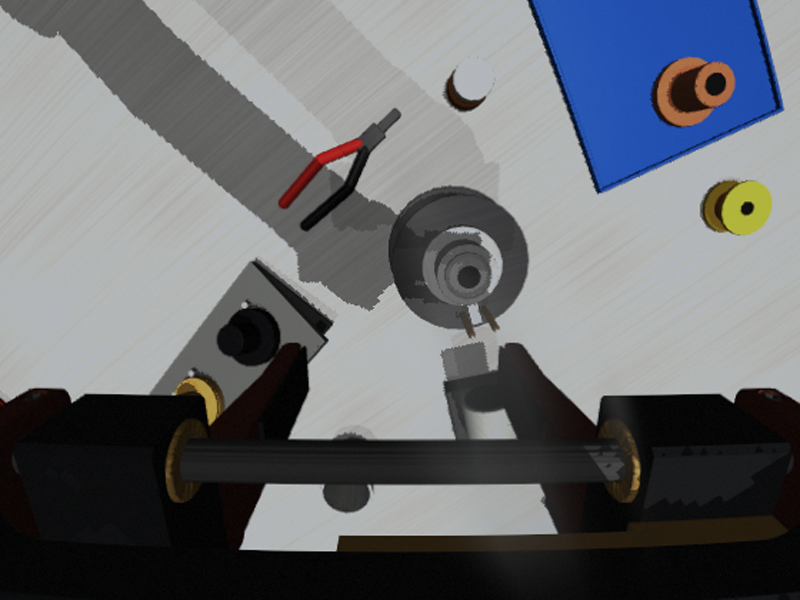

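Hub seated with its ear between the posts (image (473,312)). Back to the rack for the cap.

{"op": "send_rows", "data": {
  "plan": [
    {"dx": -4, "dy": -15, "dz": 0, "roll": -8},
    {"dx": -8, "dy": -45, "dz": 0, "roll": -16},
    {"dx": -14, "dy": -80, "dz": 0, "roll": -24},
    {"dx": -20, "dy": -115, "dz": 0, "roll": -32},
    {"dx": -26, "dy": -150, "dz": 0, "roll": -40},
    {"dx": -32, "dy": -185, "dz": 0, "roll": -48},
    {"dx": -38, "dy": -220, "dz": -5, "roll": -56},
    {"dx": -44, "dy": -250, "dz": -10, "roll": -64},
    {"dx": -48, "dy": -275, "dz": -15, "roll": -72},
    {"dx": -48, "dy": -285, "dz": -15, "roll": -80}
  ],
  "gripper": 70
}}

```text
t: 17.1
position: [477.9, -332.9, 288.2]
orientation: [[0.46, 0.888, -0.002], [0.888, -0.46, 0.0], [-0.0, -0.002, -1.0]]
ft_force: [0.0, 0.1, -0.0]
width: 0.799
finger_force: 0.0
```

{"op": "send_rows", "data": {
  "plan": [
    {"dx": 0, "dy": 0, "dz": -20, "roll": -8},
    {"dx": 0, "dy": 0, "dz": -40, "roll": -16},
    {"dx": 0, "dy": 0, "dz": -55, "roll": -24},
    {"dx": 0, "dy": 0, "dz": -65, "roll": -32},
    {"dx": 0, "dy": 0, "dz": -70, "roll": -40},
    {"dx": 0, "dy": 0, "dz": -70, "roll": -48},
    {"dx": 0, "dy": 0, "dz": -70, "roll": -52},
    {"dx": 0, "dy": 0, "dz": -70, "roll": -52},
    {"dx": 0, "dy": 0, "dz": -70, "roll": -52},
    {"dx": 0, "dy": 0, "dz": -70, "roll": -52}
  ]
}}

```text
t: 18.1
position: [478.9, -330.4, 219.4]
orientation: [[0.981, 0.195, 0.0], [0.195, -0.981, 0.0], [0.0, -0.0, -1.0]]
ft_force: [0.7, -0.6, -0.4]
width: 0.801
finger_force: 0.0
```

```bash
python3 - <<'E'
from h import *
p=viewer.capture("wrist");pts(p,["cap_center","cap_recess","cap_ear"])
np.savez('cap.npz',**{k:p[k] for k in p})
s=arm.sense();print(s['t'],s['position'],s['width'],np.round(s['joint_pos'],1),np.degrees(np.arctan2(s['orientation'][1][1],s['orientation'][0][1])))
x,y=proj(p,[[515,-326,66]])[0].astype(int); x0,y0=max(0,x-100),max(0,y-75);print(x0,y0)
cv2.imwrite('pics/w7.png',cv2.resize(p['image'][y0:y0+150,x0:x0+200,::-1],None,fx=4,fy=4,interpolation=cv2.INTER_CUBIC))
E
```

```text
cap_center [([507.8, -326.2, 61.6], 0.81)]
cap_recess [([517.6, -320.4, 43.5], 0.57)]
cap_ear [([561.9, -319.6, 68.4], 0.88)]
18.3 [ 478.50759694 -330.77371095  219.46432801] 0.7972827725923316 [ 40.8  20.3 -14.2  97.2   5.5  63.2 -53.9] -78.87132966238708
183 89
```

View pics/w7.png

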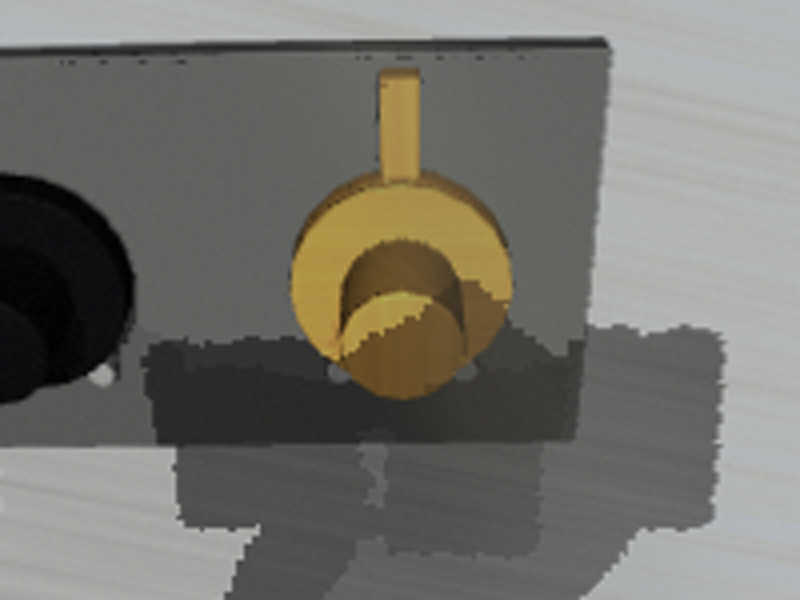

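Cap: boss top centred at crop (402,345), ear running from (399,180) to its tip edge at (399,77). I fit the pose.

```bash
python3 - <<'E'
from h import *
p=np.load('cap.npz');p={k:p[k] for k in p}
f=lambda X:np.array([183,89])+(np.array(X,float)+.5)/4-.5
ob=f([[402,345],[379,77],[420,77],[291,280],[513,278],[340,345],[464,345]])
L=np.array([[0,0,43],[56,5,8],[56,-5,8]],float)
t=np.radians(22)
def W(q,L):
  a=q[3];ax=np.array([np.cos(a)*np.cos(t),np.sin(a)*np.cos(t),np.sin(t)]);ay=np.array([-np.sin(a),np.cos(a),0]);az=np.cross(ax,ay)
  return q[:3]+L@np.array([ax,ay,az])
th=np.linspace(0,2*np.pi,180)
C=lambda r,z:np.c_[r*np.cos(th),r*np.sin(th),th*0+z]
def res(q):
  u=proj(p,W(q,L)); r=list((u-ob[:3]).ravel())
  e=proj(p,W(q,C(30,13)));r+=[e[:,0].min()-ob[3,0],e[:,0].max()-ob[4,0]]
  e=proj(p,W(q,C(16,43)));r+=[e[:,0].min()-ob[5,0],e[:,0].max()-ob[6,0],e[:,1].max()-f([0,398])[1],e[:,1].min()-f([0,292])[1]]
  return r
s=least_squares(res,[520,-326,46,.2]);q=s.x
print(q[:3],np.degrees(q[3]),np.round(s.fun,2)); print('center',W(q,np.array([[0,0,21.5]])),'axis35',W(q,np.array([[0,0,35.]])))
e=ray(p,f([[0,53],[600,42]]),67);d=e[0]-e[1];print('rack x',np.degrees(np.arctan2(d[1],d[0]))-90)
E
```

```text
[ 521.95813652 -323.67263394   39.39154168] 11.83861537160842 [ 0.08  0.19  0.1   0.22 -0.04  0.11 -0.1  -0.23 -0.34  0.5   0.21 -0.7 ]
center [[ 514.07540952 -325.32496674   59.32599455]] axis35 [[ 509.12579024 -326.36247803   71.84297659]]
rack x 12.04172710573313
```

{"op": "send_rows", "data": {
  "plan": [
    {"dx": 15, "dy": 2, "dz": -10, "roll": 0.8},
    {"dx": 30, "dy": 4.3, "dz": -35, "roll": 0.8},
    {"dx": 30, "dy": 4.3, "dz": -70, "roll": 0.8},
    {"dx": 30, "dy": 4.3, "dz": -105, "roll": 0.8},
    {"dx": 30, "dy": 4.3, "dz": -130, "roll": 0.8},
    {"dx": 30, "dy": 4.3, "dz": -146, "roll": 0.8},
    {"dx": 30, "dy": 4.3, "dz": -154, "roll": 0.8},
    {"dx": 30, "dy": 4.3, "dz": -158, "roll": 0.8},
    {"dx": 30, "dy": 4.3, "dz": -158.5, "roll": 0.8},
    {"dx": 30, "dy": 4.3, "dz": -158.5, "roll": 0.8}
  ]
}}

```text
t: 19.3
position: [509.1, -326.6, 61.7]
orientation: [[0.978, 0.206, 0.001], [0.206, -0.978, -0.001], [0.001, 0.001, -1.0]]
ft_force: [0.0, 0.6, -0.5]
width: 0.795
finger_force: 0.0
```

{"op": "send_rows", "data": {
  "plan": [
    {"dx": 0, "dy": 0, "dz": 0, "roll": 0},
    {"dx": 0, "dy": 0, "dz": 0, "roll": 0},
    {"dx": 0, "dy": 0, "dz": 0, "roll": 0},
    {"dx": 0, "dy": 0, "dz": 0, "roll": 0},
    {"dx": 0, "dy": 0, "dz": 0, "roll": 0},
    {"dx": 0, "dy": 0, "dz": 0, "roll": 0},
    {"dx": 0, "dy": 0, "dz": 0, "roll": 0},
    {"dx": 0, "dy": 0, "dz": 0, "roll": 0}
  ],
  "gripper": 20,
  "force": 30
}}

```text
t: 20.1
position: [508.4, -326.4, 61.0]
orientation: [[0.979, 0.206, -0.0], [0.206, -0.979, -0.0], [-0.0, 0.0, -1.0]]
ft_force: [-0.4, 0.3, 1.8]
width: 0.358
finger_force: 30.0
```

{"op": "send_rows", "data": {
  "plan": [
    {"dx": 0, "dy": 0, "dz": 5, "roll": 0},
    {"dx": 0, "dy": 0, "dz": 20, "roll": 0},
    {"dx": 0, "dy": 0, "dz": 40, "roll": 0},
    {"dx": 0, "dy": 0, "dz": 65, "roll": 0},
    {"dx": 0, "dy": 0, "dz": 80, "roll": 0},
    {"dx": 0, "dy": 0, "dz": 85, "roll": 0},
    {"dx": 0, "dy": 0, "dz": 85, "roll": 0},
    {"dx": 0, "dy": 0, "dz": 85, "roll": 0}
  ]
}}

```text
t: 20.9
position: [507.9, -326.2, 145.0]
orientation: [[0.979, 0.206, -0.001], [0.206, -0.979, 0.001], [-0.001, -0.001, -1.0]]
ft_force: [0.2, -0.1, -4.6]
width: 0.362
finger_force: 30.0
```

```bash
python3 - <<'E'
from h import *
p=viewer.capture("wrist");pts(p,["cap_center","cap_recess","cap_ear","pliers"])
s=arm.sense();print(s['t'],s['position'],s['width'],np.degrees(np.arctan2(s['orientation'][1][1],s['orientation'][0][1])))
cv2.imwrite('pics/w8.png',cv2.resize(p['image'][:,:,::-1],(800,600),interpolation=cv2.INTER_CUBIC))
E
```

```text
cap_center [([511.1, -328.1, 146.5], 0.93)]
cap_recess [([518.5, -317.7, 125.9], 0.66)]
cap_ear [([561.1, -321.6, 151.7], 0.61)]
pliers [([423.0, -54.5, 0.0], 0.61)]
21.15 [ 508.10808459 -326.25064441  145.12139186] 0.3554741095569066 -78.09689294787364
```

View pics/w8.png

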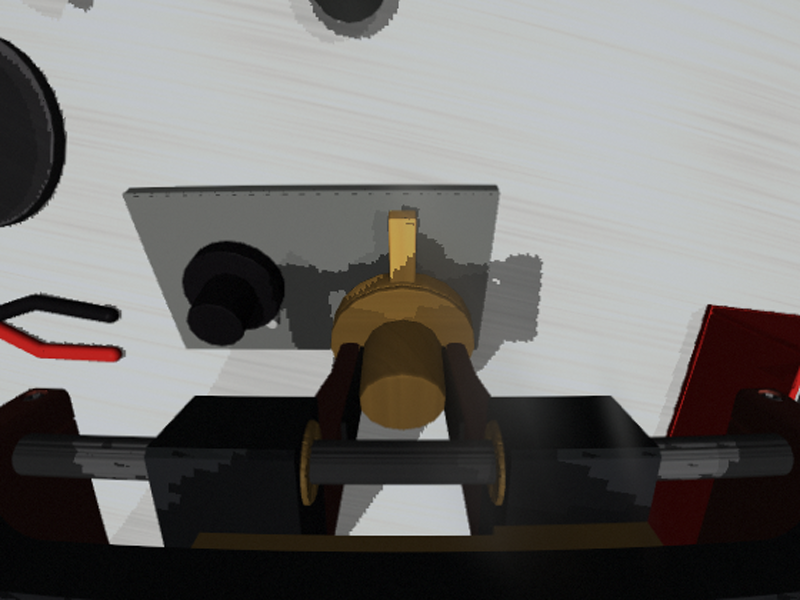

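The cap is held, still tilted (boss end at (402,400), ear up). I'll level it on the free table in front of the rack by pressing its low edge down, then regrip.

{"op": "send_rows", "data": {
  "plan": [
    {"dx": -8, "dy": 4, "dz": 5, "roll": 0},
    {"dx": -26, "dy": 13, "dz": 5, "roll": 0},
    {"dx": -50, "dy": 25, "dz": 5, "roll": 0},
    {"dx": -80, "dy": 40, "dz": 5, "roll": 0},
    {"dx": -110, "dy": 55, "dz": 5, "roll": 0},
    {"dx": -135, "dy": 68, "dz": 0, "roll": 0},
    {"dx": -153, "dy": 76, "dz": -20, "roll": 0},
    {"dx": -153, "dy": 76, "dz": -45, "roll": 0},
    {"dx": -153, "dy": 76, "dz": -70, "roll": 0},
    {"dx": -153, "dy": 76, "dz": -80, "roll": 0}
  ]
}}

```text
t: 22.15
position: [354.1, -249.8, 64.8]
orientation: [[0.979, 0.206, -0.002], [0.206, -0.979, 0.001], [-0.002, -0.001, -1.0]]
ft_force: [-0.0, 0.5, -3.3]
width: 0.362
finger_force: 30.0
```

{"op": "send_rows", "data": {
  "plan": [
    {"dx": 0, "dy": 0, "dz": -10, "roll": 0},
    {"dx": 0, "dy": 0, "dz": -20, "roll": 0},
    {"dx": 0, "dy": 0, "dz": -27, "roll": 0},
    {"dx": 0, "dy": 0, "dz": -32, "roll": 0},
    {"dx": 0, "dy": 0, "dz": -34, "roll": 0},
    {"dx": 0, "dy": 0, "dz": -36, "roll": 0},
    {"dx": 0, "dy": 0, "dz": -37, "roll": 0},
    {"dx": 0, "dy": 0, "dz": -37, "roll": 0}
  ],
  "force": 15
}}

```text
t: 22.95
position: [355.6, -250.5, 29.1]
orientation: [[0.979, 0.206, 0.0], [0.206, -0.979, -0.0], [0.0, 0.0, -1.0]]
ft_force: [-0.4, -0.4, -3.2]
width: 0.357
finger_force: 15.0
```

{"op": "send_rows", "data": {
  "plan": [
    {"dx": 0, "dy": 0, "dz": -1.5, "roll": 0},
    {"dx": 0, "dy": 0, "dz": -3, "roll": 0},
    {"dx": 0, "dy": 0, "dz": -4, "roll": 0},
    {"dx": 0, "dy": 0, "dz": -4, "roll": 0}
  ]
}}

```text
t: 23.35
position: [357.3, -250.8, 25.8]
orientation: [[0.978, 0.207, 0.003], [0.207, -0.978, -0.001], [0.003, 0.002, -1.0]]
ft_force: [0.9, 0.7, 4.9]
width: 0.36
finger_force: 15.0
```

{"op": "send_rows", "data": {
  "plan": [
    {"dx": 0, "dy": 0, "dz": -1, "roll": 0},
    {"dx": 0, "dy": 0, "dz": -2, "roll": 0},
    {"dx": 0, "dy": 0, "dz": -3, "roll": 0},
    {"dx": 0, "dy": 0, "dz": -3, "roll": 0}
  ]
}}

```text
t: 23.75
position: [358.8, -251.1, 23.4]
orientation: [[0.978, 0.207, 0.006], [0.207, -0.978, -0.002], [0.005, 0.003, -1.0]]
ft_force: [4.3, 1.9, 7.7]
width: 0.366
finger_force: 15.0
```

{"op": "send_rows", "data": {
  "plan": [
    {"dx": 0, "dy": 0, "dz": -1, "roll": 0},
    {"dx": 0, "dy": 0, "dz": -2, "roll": 0},
    {"dx": 0, "dy": 0, "dz": -3, "roll": 0},
    {"dx": 0, "dy": 0, "dz": -3, "roll": 0}
  ]
}}

```text
t: 24.15
position: [359.4, -251.3, 20.5]
orientation: [[0.978, 0.207, 0.007], [0.207, -0.978, -0.003], [0.006, 0.004, -1.0]]
ft_force: [5.2, 1.1, 8.1]
width: 0.363
finger_force: 15.0
```

```bash
python3 - <<'E'
from h import *
p=viewer.capture("wrist");pts(p,["cap_center","cap_recess","cap_ear"])
s=arm.sense();print(s['t'],s['position'],s['width'],s['ft_force'])
save(p,'w9full.png')
cv2.imwrite('pics/w9.png',cv2.resize(p['image'][100:310,140:420,::-1],(560,420),interpolation=cv2.INTER_CUBIC))
E
```

```text
cap_center [([361.8, -248.5, 25.4], 0.9)]
cap_recess [([365.7, -244.4, 5.0], 0.6)]
cap_ear [([413.8, -245.5, 18.0], 0.76)]
24.35 [ 359.44560924 -251.29654253   20.54982472] 0.35998238707737323 [5.02016779 1.64171003 8.50495706]
```

View pics/w9.png

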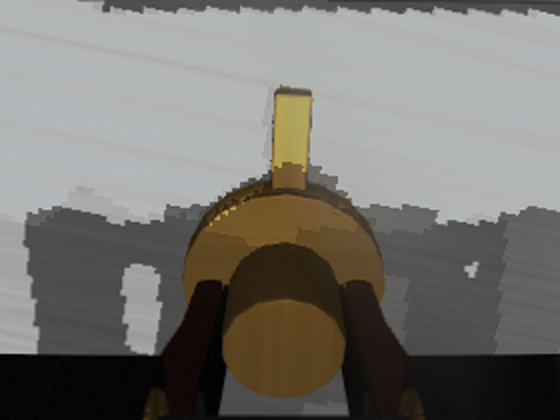

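Still tilted by roughly 10°. I release here (a few mm, on the table), rise and measure.

{"op": "send_rows", "data": {
  "plan": [
    {"dx": 4, "dy": 0, "dz": 0, "roll": 0},
    {"dx": 4, "dy": 0, "dz": 0, "roll": 0},
    {"dx": 4, "dy": 0, "dz": 0, "roll": 0},
    {"dx": 4, "dy": 0, "dz": 0, "roll": 0},
    {"dx": 4, "dy": 0, "dz": 0, "roll": 0}
  ],
  "gripper": 70
}}

```text
t: 24.85
position: [359.1, -250.4, 18.8]
orientation: [[0.979, 0.206, -0.0], [0.206, -0.979, 0.0], [-0.0, -0.0, -1.0]]
ft_force: [-0.2, -0.0, 0.1]
width: 0.769
finger_force: 0.0
```

{"op": "send_rows", "data": {
  "plan": [
    {"dx": 0, "dy": 0, "dz": 10, "roll": 0},
    {"dx": 0, "dy": 0, "dz": 40, "roll": 0},
    {"dx": 0, "dy": 0, "dz": 80, "roll": 0},
    {"dx": 0, "dy": 0, "dz": 120, "roll": 0},
    {"dx": 0, "dy": 0, "dz": 145, "roll": 0},
    {"dx": 0, "dy": 0, "dz": 150, "roll": 0},
    {"dx": 0, "dy": 0, "dz": 150, "roll": 0},
    {"dx": 0, "dy": 0, "dz": 150, "roll": 0}
  ]
}}

```text
t: 25.65
position: [358.8, -250.1, 168.1]
orientation: [[0.979, 0.206, -0.001], [0.206, -0.979, 0.001], [-0.001, -0.001, -1.0]]
ft_force: [-0.2, -0.6, -0.4]
width: 0.796
finger_force: 0.0
```

```bash
cat > capfit.py <<'E'
from h import *
p=viewer.capture("wrist");pts(p,["cap_center","cap_recess","cap_ear"])
s=arm.sense();print(s['t'],s['position'],np.degrees(np.arctan2(s['orientation'][1][1],s['orientation'][0][1])))
r=spotter.trace(p,"cap_center"); print([ (d['score'],d['pixels'].sum()) for d in r])
M=r[0]['pixels']; im=p['image'].astype(float); sat=(im[:,:,0]-im[:,:,2])/(im.max(2)+1)
M=((sat>.35)&cv2.dilate(M.astype(np.uint8),np.ones((15,15))).astype(bool))
n,l,st,_=cv2.connectedComponentsWithStats(M.astype(np.uint8)); M=l==1+st[1:,4].argmax(); print(M.sum(),st[1:,4].max())
np.savez('capm.npz',M=M,**{k:p[k] for k in p})
th=np.linspace(0,2*np.pi,120); C=lambda r,z:np.c_[r*np.cos(th),r*np.sin(th),th*0+z]
def sil(q,t):
    a=q[2];ax=np.array([np.cos(a)*np.cos(t),np.sin(a)*np.cos(t),np.sin(t)]);ay=np.array([-np.sin(a),np.cos(a),0]);R=np.array([ax,ay,np.cross(ax,ay)])
    o=np.array([q[0],q[1],30*np.sin(t)])
    m=np.zeros((420*4,560*4),np.uint8)
    for L in (np.r_[C(30,0),C(30,13)],np.r_[C(16,13),C(16,43)],np.array([[x,y,z] for x in(20,56) for y in(-5,5) for z in(0,8)],float)):
        u=proj(p,o+L@R); cv2.fillConvexPoly(m,cv2.convexHull(np.round(u*4+1.5).astype(np.int32)),255)
    return cv2.resize(m,(560,420),interpolation=cv2.INTER_AREA)/255.
from scipy.optimize import minimize
def fit(q0,t): return minimize(lambda q:np.abs(sil([q[0],q[1],q[2]/40],t)-M).sum(),[q0[0],q0[1],q0[2]*40],method='Nelder-Mead',options=dict(initial_simplex=[[q0[0]+a,q0[1]+b,q0[2]*40+c] for a,b,c in((0,0,0),(5,0,0),(0,5,0),(0,0,5))],xatol=.05,fatol=.5))
E
python3 - <<'E'
from capfit import *
for t in (0,5,10,15): 
    f=fit([368,-248,.207],np.radians(t)); print(t,f.x[:2],np.degrees(f.x[2]/40),f.fun)
E
```

```text
cap_center [([363.4, -249.2, 20.9], 0.57)]
cap_recess [([364.9, -242.5, 1.6], 0.87)]
cap_ear [([413.8, -244.4, 6.2], 0.92)]
25.85 [ 358.90231314 -250.02226129  167.86381055] -78.09095911160561
[(0.59, np.int64(2526))]
2571 2571
0 [ 369.05588339 -249.61224348] 8.951199998473946 181.85882352941178
5 [ 369.63527936 -249.60726236] 9.483817516682393 224.98823529411766
10 [ 371.38353624 -249.28377928] 9.269959601067503 270.6705882352941
15 [ 371.75571825 -248.96364712] 9.178366937118454 349.9254901960784
```

```bash
python3 - <<'E'
from h import *
p=np.load('capm.npz');p={k:p[k] for k in p};M=p['M']
v,u=np.nonzero(M);W=ray(p,np.c_[u,v],8)[:,:2];W13=ray(p,np.c_[u,v],13)[:,:2]
e=W[(W[:,0]-369)*np.cos(.17)+(W[:,1]+249.6)*np.sin(.17)>35]; a=e.mean(0);_,_,vt=np.linalg.svd(e-a);print(len(e),a,np.degrees(np.arctan2(vt[0,1],vt[0,0])))
print('from centre',np.degrees(np.arctan2(a[1]+249.6,a[0]-369.05)),np.hypot(a[0]-369.05,a[1]+249.6))
# width of ear & flange width
ex=np.array([.988,.156]);ey=np.array([-.156,.988]);d=(e-a)@ey;print('ear half',d.min(),d.max(),((e-a)@ex).min(),((e-a)@ex).max())
f=(W13-[369.05,-249.6]);print('flange y',(f@ey).min(),(f@ey).max())
E
```

```text
193 [ 413.89101142 -242.37393114] -170.41385508518525
from centre 9.154435940388472 45.419515364195775
ear half -4.817038151486234 4.812247696114568 -10.402188004964724 10.636617743266193
flange y -29.18067494899499 29.76820591751957
```

{"op": "send_rows", "data": {
  "plan": [
    {"dx": 5, "dy": 0.3, "dz": -15, "roll": -1.3},
    {"dx": 10, "dy": 0.5, "dz": -45, "roll": -2.6},
    {"dx": 10, "dy": 0.5, "dz": -80, "roll": -2.6},
    {"dx": 10, "dy": 0.5, "dz": -110, "roll": -2.6},
    {"dx": 10, "dy": 0.5, "dz": -132, "roll": -2.6},
    {"dx": 10, "dy": 0.5, "dz": -144, "roll": -2.6},
    {"dx": 10, "dy": 0.5, "dz": -150, "roll": -2.6},
    {"dx": 10, "dy": 0.5, "dz": -151.5, "roll": -2.6},
    {"dx": 10, "dy": 0.5, "dz": -151.5, "roll": -2.6},
    {"dx": 10, "dy": 0.5, "dz": -151.5, "roll": -2.6}
  ]
}}

```text
t: 26.9
position: [370.0, -250.3, 18.3]
orientation: [[0.987, 0.161, 0.001], [0.161, -0.987, -0.001], [0.001, 0.001, -1.0]]
ft_force: [-0.7, 0.3, 0.8]
width: 0.796
finger_force: 0.0
```

{"op": "send_rows", "data": {
  "plan": [
    {"dx": 0, "dy": 0, "dz": 0, "roll": 0},
    {"dx": 0, "dy": 0, "dz": 0, "roll": 0},
    {"dx": 0, "dy": 0, "dz": 0, "roll": 0},
    {"dx": 0, "dy": 0, "dz": 0, "roll": 0},
    {"dx": 0, "dy": 0, "dz": 0, "roll": 0},
    {"dx": 0, "dy": 0, "dz": 0, "roll": 0},
    {"dx": 0, "dy": 0, "dz": 0, "roll": 0},
    {"dx": 0, "dy": 0, "dz": 0, "roll": 0}
  ],
  "gripper": 20,
  "force": 35
}}

```text
t: 27.7
position: [369.4, -249.9, 17.5]
orientation: [[0.987, 0.162, -0.0], [0.162, -0.987, 0.0], [-0.0, -0.0, -1.0]]
ft_force: [-0.6, 1.0, 2.7]
width: 0.359
finger_force: 35.0
```

{"op": "send_rows", "data": {
  "plan": [
    {"dx": 0, "dy": 0, "dz": 5, "roll": 0},
    {"dx": 0, "dy": 0, "dz": 25, "roll": 0},
    {"dx": 0, "dy": 0, "dz": 60, "roll": 0},
    {"dx": 0, "dy": 0, "dz": 100, "roll": 0},
    {"dx": 0, "dy": 0, "dz": 140, "roll": 0},
    {"dx": 0, "dy": 0, "dz": 175, "roll": 0},
    {"dx": 0, "dy": 0, "dz": 195, "roll": 0},
    {"dx": 0, "dy": 0, "dz": 202, "roll": 0},
    {"dx": 0, "dy": 0, "dz": 202, "roll": 0}
  ]
}}

```text
t: 28.6
position: [369.4, -250.0, 219.7]
orientation: [[0.987, 0.161, 0.001], [0.161, -0.987, -0.001], [0.001, 0.001, -1.0]]
ft_force: [0.7, -0.0, -3.9]
width: 0.36
finger_force: 35.0
```

{"op": "send_rows", "data": {
  "plan": [
    {"dx": 6, "dy": 8, "dz": 0, "roll": -2},
    {"dx": 22, "dy": 29, "dz": 0, "roll": -5},
    {"dx": 45, "dy": 58, "dz": 0, "roll": -9},
    {"dx": 72, "dy": 93, "dz": 0, "roll": -14},
    {"dx": 100, "dy": 130, "dz": 0, "roll": -19},
    {"dx": 128, "dy": 166, "dz": 0, "roll": -23},
    {"dx": 152, "dy": 197, "dz": 0, "roll": -26},
    {"dx": 172, "dy": 223, "dz": 0, "roll": -28},
    {"dx": 184, "dy": 238, "dz": 0, "roll": -29.5},
    {"dx": 188, "dy": 243.7, "dz": 0, "roll": -29.8}
  ]
}}

```text
t: 29.6
position: [557.3, -3.8, 217.0]
orientation: [[0.938, -0.348, -0.004], [-0.348, -0.938, 0.001], [-0.004, -0.0, -1.0]]
ft_force: [-0.5, 0.2, -4.4]
width: 0.356
finger_force: 35.0
```

{"op": "send_rows", "data": {
  "plan": [
    {"dx": 0, "dy": 0, "dz": -8, "roll": 0},
    {"dx": 0, "dy": 0, "dz": -20, "roll": 0},
    {"dx": 0, "dy": 0, "dz": -30, "roll": 0},
    {"dx": 0, "dy": 0, "dz": -37, "roll": 0},
    {"dx": 0, "dy": 0, "dz": -40, "roll": 0},
    {"dx": 0, "dy": 0, "dz": -40, "roll": 0},
    {"dx": 0, "dy": 0, "dz": -40, "roll": 0},
    {"dx": 0, "dy": 0, "dz": -40, "roll": 0}
  ]
}}

```text
t: 30.4
position: [557.8, -6.2, 180.0]
orientation: [[0.937, -0.35, 0.001], [-0.35, -0.937, -0.0], [0.001, -0.0, -1.0]]
ft_force: [0.7, -0.1, -3.7]
width: 0.358
finger_force: 35.0
```

```bash
python3 - <<'E'
from h import *
p=viewer.capture("wrist");pts(p,["cap_center","cap_ear","hub_ear","stand_gap"])
p=viewer.capture("wrist");s=arm.sense();tcp=np.array(s['position']);print(s['t'],tcp,np.degrees(np.arctan2(s['orientation'][1][1],s['orientation'][0][1])))
np.savez('capcarry.npz',**{k:p[k] for k in p})
b=tcp[2]-17.5
im=p['image'].astype(float); sat=(im[:,:,0]-im[:,:,2])/(im.max(2)+1); 
a=np.radians(-20.5);ex=np.array([np.cos(a),np.sin(a)]);ey=np.array([-ex[1],ex[0]])
v,u=np.mgrid[0:420,0:560];W=ray(p,np.c_[u.ravel(),v.ravel()],b+8)[:,:2]-tcp[:2]
X,Y=W@ex,W@ey
k=(sat.ravel()>.35)&(X>34)&(X<60)&(abs(Y)<9); print('ear n',k.sum(),X[k].min(),X[k].max(),Y[k].min(),Y[k].max(),Y[k].mean())
A=np.polyfit(X[k],Y[k],1);print('ear yaw rel',np.degrees(np.arctan(A[0])),'Y at 46',np.polyval(A,46))
print('plate',plate(p,[557.3,-6.2],range(-70,30,3),half=3),plate(p,[557.3,-6.2],range(-70,30,3),half=5))
cv2.imwrite('pics/cc.png',cv2.resize(p['image'][100:310,140:420,::-1],(800,600)))
E
```

```text
cap_center [([552.1, -7.2, 181.8], 0.87)]
cap_ear [([603.5, -26.8, 167.7], 0.89)]
hub_ear [([603.4, -24.1, 86.4], 0.95)]
stand_gap [([595.9, -22.5, 147.6], 0.8)]
30.7 [557.56100444  -6.21361681 179.63108615] -110.4967115998896
ear n 775 34.39607418196371 57.50878518595038 -8.960362129868232 8.649951894586415 0.7929643529311344
ear yaw rel 5.80568974041298 Y at 46 0.7533862187514972
plate (array([558.53297712,  -5.10915156]), np.float64(0.44645613440814313)) (array([558.85719968,  -6.08917735]), np.float64(1.2301405923886137))
```

```bash
python3 - <<'E'
from h import *
p=np.load('capcarry.npz');p={k:p[k] for k in p};tcp=np.array([557.56,-6.21,179.63]);b=162.1
im=p['image'].astype(float)
a=np.radians(-20.5);ex=np.array([np.cos(a),np.sin(a)]);ey=np.array([-ex[1],ex[0]])
# rectified map at ear top plane, rows X 34..60 step 2, columns Y -14..14 step 1; red-blue saturation
Ys=np.arange(-16,16.1,1)
for z in (b+8,145):
  print('z',z)
  for X in range(32,62,2):
    P=np.array([[*(tcp[:2]+X*ex+Y*ey),z] for Y in Ys]);q=proj(p,P).astype('f4')
    c=[cv2.remap(im[:,:,k].astype('f4'),q[:,0].reshape(1,-1),q[:,1].reshape(1,-1),1)[0] for k in(0,2)]
    print(X,' '.join('%3d/%2d'%(r,100*(r-bl)/(r+1)) for r,bl in zip(c[0][::2],c[1][::2])) if 0 else ' '.join('%2d'%max(0,100*(r-bl)/(r+1)) for r,bl in zip(*c)))
E
```

```text
z 170.1
32  4  6 15 14 15 11  5  3  4  3  3  7 61 63 63 63 63 64 63 64 64 51  1  1  1  1  1  0  2  0  2  0  0
34  3  3  3  9 15 14 15 12 10  4  3  8 60 62 63 63 64 63 63 64 64 51  0  0  1  0  0  2  0  1  1  1  1
36  3  3  3  4  4 12 11 12 14 11 12 15 60 62 63 63 63 64 64 63 55 57  3  0  2  0  0  1  1  0  0  0  1
38  1  3  3  3  3  4  3  4 12 10 10 15 59 61 61 51 52 52 52 52 52 56  0  2  0  1  0  0  1  0  0  1  0
40  2  2  3  3  3  3  2  3  3  3  2 10 56 49 49 50 51 52 52 51 51 52  2  0  1  0  0  1  1  1  0  0  1
42  6  2  3  3  2  3  3  3  2  3  3  6 56 49 49 50 50 51 51 51 51 50  1  1  0  1  0  1  0  1  0  0  1
44  9  9  5  3  3  2  2  3  2  2  2  5 54 49 48 49 50 51 51 51 50 49  0  0  0  1  0  1  0  0  1  2  0
46  7  7  6  7  9  8  6  4  3  3  2  5 53 47 48 48 50 51 51 51 51 38  0  0  0  0  0  0  1  0  0  0  0
48  5  6  5  6  8  7  9 13 14 11  9  8 52 47 47 48 50 50 50 50 50 52  2  0 17 11  4  0  0  0  0  0  0
50  3  5  5  6  5 13 39 10 19 41 20  5 52 47 47 48 49 50 50 49 50 50 14 61 11  0 55 22  0  0  0  0  0
52  4  4  3  4  4  8 32 39 41 38 30  7 50 46 46 47 48 49 49 49 49 54 45 
[... 1273 characters left out ...]
6 27 42 44 44 40 30 10 48 48 46 46 48 48 49 50 49 49 54 48 45 61 62 64 63 46  1  0  0  0
50  2  1  1  1  5 26 30 31 31 31 16 46 46 46 46 47 48 49 49 48 49 54 54 52 56 59 60 59  2  0  0  0  0
52  2  2  2  3  3  8 25 28 28 28 23 47 47 47 48 49 49 50 51 50 51 54 57 51 58 57 53  7  0  0  0  0  0
54  0  1  0  1  3  3 10 25 26 26 22  9 15 12 10 10 11  8  4  4 11 18 34 51 54 53 15  0  0  0  0  0  0
56  0  0  1  0  2  0  1  0  3  2  3  3  4  1  1  0  1  0  0  0  0  0  0  0  1  0  0  0  0  0  0  0  0
58  1  0  1  1  0  0  1  1  1  3  2  2  3  2  0  1  2  0  0  0  0  0  0  0  0  0  0  0  0  0  0  0  0
60  1  0  0  0  0  0  1  0  1  0  0  1  1  0  0  0  0  0  0  0  0  0  0  0  0  0  0  0  0  0  0  0  0
```

The ear sits centred between the posts within 0.3 mm and its yaw matches, so I go down.

{"op": "send_rows", "data": {
  "plan": [
    {"dx": 0, "dy": 0, "dz": -3, "roll": 0},
    {"dx": 0, "dy": 0, "dz": -7, "roll": 0},
    {"dx": 0, "dy": 0, "dz": -12, "roll": 0},
    {"dx": 0, "dy": 0, "dz": -17, "roll": 0},
    {"dx": 0, "dy": 0, "dz": -21, "roll": 0},
    {"dx": 0, "dy": 0, "dz": -24, "roll": 0},
    {"dx": 0, "dy": 0, "dz": -24, "roll": 0},
    {"dx": 0, "dy": 0, "dz": -24, "roll": 0}
  ]
}}

```text
t: 31.5
position: [557.5, -6.2, 155.5]
orientation: [[0.937, -0.35, 0.0], [-0.35, -0.937, 0.0], [0.0, -0.0, -1.0]]
ft_force: [1.1, -0.4, -3.6]
width: 0.357
finger_force: 35.0
```

{"op": "send_rows", "data": {
  "plan": [
    {"dx": 0, "dy": 0, "dz": -1.5, "roll": 0},
    {"dx": 0, "dy": 0, "dz": -3, "roll": 0},
    {"dx": 0, "dy": 0, "dz": -4.5, "roll": 0},
    {"dx": 0, "dy": 0, "dz": -6, "roll": 0},
    {"dx": 0, "dy": 0, "dz": -6, "roll": 0},
    {"dx": 0, "dy": 0, "dz": -6, "roll": 0}
  ]
}}

```text
t: 32.1
position: [557.5, -6.3, 149.4]
orientation: [[0.937, -0.35, -0.0], [-0.35, -0.937, -0.0], [-0.0, 0.0, -1.0]]
ft_force: [-0.7, -0.4, -4.3]
width: 0.364
finger_force: 35.0
```

{"op": "send_rows", "data": {
  "plan": [
    {"dx": 0, "dy": 0, "dz": -1, "roll": 0},
    {"dx": 0, "dy": 0, "dz": -2, "roll": 0},
    {"dx": 0, "dy": 0, "dz": -3, "roll": 0},
    {"dx": 0, "dy": 0, "dz": -4, "roll": 0},
    {"dx": 0, "dy": 0, "dz": -4.6, "roll": 0},
    {"dx": 0, "dy": 0, "dz": -5, "roll": 0},
    {"dx": 0, "dy": 0, "dz": -5, "roll": 0},
    {"dx": 0, "dy": 0, "dz": -5, "roll": 0}
  ]
}}

```text
t: 32.9
position: [557.5, -6.2, 144.6]
orientation: [[0.937, -0.35, 0.0], [-0.35, -0.937, -0.0], [0.0, 0.0, -1.0]]
ft_force: [-1.2, -0.1, -1.8]
width: 0.357
finger_force: 35.0
```

{"op": "send_rows", "data": {
  "plan": [
    {"dx": 0, "dy": 0, "dz": -0.4, "roll": 0},
    {"dx": 0, "dy": 0, "dz": -0.8, "roll": 0},
    {"dx": 0, "dy": 0, "dz": -0.8, "roll": 0}
  ]
}}

```text
t: 33.2
position: [557.5, -6.3, 144.5]
orientation: [[0.937, -0.35, 0.0], [-0.35, -0.937, -0.0], [0.0, 0.0, -1.0]]
ft_force: [-4.1, -0.6, 5.7]
width: 0.355
finger_force: 35.0
```

Firm contact at the seated height. Release, rise and check.

{"op": "send_rows", "data": {
  "plan": [
    {"dx": 0, "dy": 0, "dz": 0, "roll": 0},
    {"dx": 0, "dy": 0, "dz": 0, "roll": 0},
    {"dx": 0, "dy": 0, "dz": 0, "roll": 0},
    {"dx": 0, "dy": 0, "dz": 0.6, "roll": 0},
    {"dx": 0, "dy": 0, "dz": 0.6, "roll": 0}
  ],
  "gripper": 60
}}

```text
t: 33.7
position: [557.6, -6.2, 144.3]
orientation: [[0.937, -0.35, 0.0], [-0.35, -0.937, 0.0], [0.0, -0.0, -1.0]]
ft_force: [0.8, -0.1, -0.7]
width: 0.686
finger_force: 0.0
```

{"op": "send_rows", "data": {
  "plan": [
    {"dx": 0, "dy": 0, "dz": 8, "roll": 0},
    {"dx": 0, "dy": 0, "dz": 30, "roll": 0},
    {"dx": 0, "dy": 0, "dz": 65, "roll": 0},
    {"dx": 0, "dy": 0, "dz": 105, "roll": 0},
    {"dx": 0, "dy": 0, "dz": 140, "roll": 0},
    {"dx": -20, "dy": 10, "dz": 160, "roll": 0},
    {"dx": -40, "dy": 20, "dz": 165, "roll": 0},
    {"dx": -50, "dy": 25, "dz": 165, "roll": 0},
    {"dx": -50, "dy": 25, "dz": 165, "roll": 0},
    {"dx": -50, "dy": 25, "dz": 165, "roll": 0}
  ]
}}

```text
t: 34.7
position: [507.7, 18.2, 309.0]
orientation: [[0.937, -0.35, -0.0], [-0.35, -0.937, -0.0], [0.0, 0.0, -1.0]]
ft_force: [0.4, 0.2, -0.0]
width: 0.684
finger_force: 0.0
```

```bash
cat > fin.py <<'E'
from h import *
from scipy.optimize import minimize
p=viewer.capture("wrist");print(arm.sense()['t']);pts(p,["cap_center","cap_ear","cap_recess","hub_ear"])
im=p['image'].astype(float);sat=(im[:,:,0]-im[:,:,2])/(im.max(2)+1);S=(sat>.35)
u=proj(p,[[557,-6,150]])[0].astype(int);B=np.zeros_like(S);B[max(0,u[1]-90):u[1]+90,max(0,u[0]-90):u[0]+90]=1
n,l,st,_=cv2.connectedComponentsWithStats((S&B).astype(np.uint8));M=l==1+st[1:,4].argmax();print(M.sum())
th=np.linspace(0,2*np.pi,120);C=lambda r,z:np.c_[r*np.cos(th),r*np.sin(th),th*0+z]
def sil(q,z):
    a=q[2]/40;R=np.array([[np.cos(a),np.sin(a),0],[-np.sin(a),np.cos(a),0],[0,0,1]]);m=np.zeros((1680,2240),np.uint8)
    for L in (np.r_[C(30,0),C(30,13)],np.r_[C(16,13),C(16,43)],np.array([[x,y,k] for x in(20,56) for y in(-5,5) for k in(0,8)],float)):
        cv2.fillConvexPoly(m,cv2.convexHull(np.round(proj(p,[q[0],q[1],z]+L@R)*4+1.5).astype(np.int32)),255)
    return cv2.resize(m,(560,420),interpolation=cv2.INTER_AREA)/255.
for z in (124,127,130,135):
    q0=np.array([557,-6,np.radians(-20.5)*40])
    f=minimize(lambda q:np.abs(sil(q,z)-M).sum(),q0,method='Nelder-Mead',options=dict(initial_simplex=[q0,q0+[4,0,0],q0+[0,4,0],q0+[0,0,4]],xatol=.05,fatol=.5))
    print(z,f.x[:2],np.degrees(f.x[2]/40),f.fun)
E
python3 fin.py
```

```text
34.75
cap_center [([553.4, -6.3, 145.7], 0.6), ([469.2, 369.0, 2.6], 0.44)]
cap_ear [([601.2, -26.4, 134.4], 0.65)]
cap_recess [([552.9, 1.1, 125.3], 0.77), ([602.9, -27.4, 133.1], 0.28)]
hub_ear [([599.1, -23.1, 87.0], 0.79), ([698.7, 265.6, 3.0], 0.74)]
2634
124 [557.37353099  -5.87146961] -21.026549604612768 88.22745098039215
127 [557.63844033  -5.77081238] -20.974885105822764 123.69803921568626
130 [557.19848043  -5.91322277] -20.899969783285044 168.92549019607844
135 [556.94503524  -5.98057821] -20.534782069615343 254.12941176470588
```

```bash
python3 -c "
from h import *
print(job.job_done())"
```

```text
the job is handed in; nothing more can be done
None
```

The hub and then the cap are seated on the stand with their ears between the posts, and the job is handed in. `job_done()` returned no verdict. The last wrist picture fits the cap within about 0.5 mm of the stand's axis and 0.5° of its yaw. I viewed 11 pictures, one over the limit of 10.

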